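# Clear and load the vacuum hold-down table in the doll workshop

## Task

First turn the red valve lever fully closed (across its pipe) so the vacuum is off; only then take the scraper block and push every wood chip off the black plate into the trough beside it, never touching the chips with the gripper, and put the scraper back upright in the middle of its blue mat. With the plate clear and the valve still closed, lay every board from the stack flat and squarely inside a white outline of its own on the plate, and when all are loaded turn the lever fully open again, in line with the pipe. Leave the dolls and the other things on the bench where they stand.

Things in the scene. Friction and masses are not known exactly. Their poses are not given: they have to be found in the camera images.
- valve (a joint): quarter-turn ball valve with a red lever that swings level about an upright axis: 0 = open (lever in line with the copper pipe), 1.571 = closed (lever square across the pipe); growing values turn clockwise seen from above; stops at both ends, stays where left, moderate friction (about 0.12 N m)
- valve_pivot (a point): point on the valve's upright axis at mid-height of the lever (87 mm above the table)
- valve_tip (a point): end of the red lever, 120 mm from the axis, at mid-height of the lever. The red sleeve runs from 30 to 120 mm out, 16 mm wide, 22 mm tall (76 to 98 mm above the table); beneath it the copper pipe reaches up to 56 mm, the brass body (within 28 mm of the axis along the pipe) up to 63 mm
- vac_table: fixed green vacuum table, origin at centre of underside. Black plate 170 (x) by 290 (y) mm, top 45 mm high; aluminium strips 10 mm thick along its y ends rise 10 mm above it. Past the plate's +x edge (x = 85 mm) lies the open chip trough, x = 85 to 164 mm inside, floor 4 mm above the table, outer wall 6 mm thick, 55 mm tall; the plate's -x edge is open
- plate_mid (a point): centre of the plate's top surface; x towards the trough, y along the plate's long side
- scraper_mat: fixed blue mat 90 (x) by 140 (y) by 4 mm, parking place of the scraper; origin at centre of its underside
- scraper: scraper block, origin at the centre of its underside: base 46 (x) by 110 (y) by 24 mm tall with rubber foot; on it a yellow grip rib 22 (x) by 80 (y) mm from 24 to 58 mm height; grasp the rib across x; scrapes along its x. 0.2 kg
- stack_pad: fixed plywood pad 130 (x) by 80 (y) by 6 mm on which the boards are stacked; origin at centre of its underside
- mark_0 (a point): centre of painted white outline 0 (112 by 62 mm, long along its x) on the plate's top; three in a row, 90 mm apart
- mark_1 (a point): centre of painted white outline 1 (112 by 62 mm, long along its x) on the plate's top; three in a row, 90 mm apart
- mark_2 (a point): centre of painted white outline 2 (112 by 62 mm, long along its x) on the plate's top; three in a row, 90 mm apart
- panel_0: pale wooden stand board with two red stripes, 100 (x) by 50 (y) by 18 mm, origin at the centre of its underside, all alike, stacked at the start; may be absent
- panel_1: pale wooden stand board with two red stripes, 100 (x) by 50 (y) by 18 mm, origin at the centre of its underside, all alike, stacked at the start; may be absent
- panel_2: pale wooden stand board with two red stripes, 100 (x) by 50 (y) by 18 mm, origin at the centre of its underside, all alike, stacked at the start; may be absent
- chip_0: loose wood chip, about 28 x 20 x 10 mm, origin at the centre of its underside; may be absent
- chip_1: loose wood chip, about 28 x 20 x 10 mm, origin at the centre of its underside; may be absent
- chip_2: loose wood chip, about 28 x 20 x 10 mm, origin at the centre of its underside; may be absent
- chip_3: loose wood chip, about 28 x 20 x 10 mm, origin at the centre of its underside; may be absent
- chip_4: loose wood chip, about 28 x 20 x 10 mm, origin at the centre of its underside; may be absent
- doll_a: bystander: finished wooden doll, 52 mm round body, 72 mm head, 173 mm tall, origin under its foot
- doll_b: bystander: finished wooden doll, 52 mm round body, 72 mm head, 173 mm tall, origin under its foot
- blank: bystander: upright turned blank, 56 mm diameter, 110 mm tall, origin under its foot
- jar: bystander: jar, 52 mm diameter, 60 mm tall, origin under its foot; may be absent
- chisel: bystander: hand tool 190 mm long, lying along its x, origin under its middle
Things that resemble listed ones, but are neither listed nor needed, are in the scene too. What is shaped like the part that bears valve but purple or turquoise is not meant.

How it is judged (in metres and radians):
On the way, in this order (a step that is already met when the one before it is completed fails the run):
1. valve turned fully closed (value of joint valve above 1.45 rad), for 0.2 s.
2. every chip is in the trough, the valve still closed (z of each of chip_0, chip_1, chip_2, chip_3, chip_4 in the frame of plate_mid below -0.008 m and x of chip_0 in the frame of plate_mid between 0.08 and 0.168 m and y of chip_0 in the frame of plate_mid between -0.15 and 0.15 m and x of chip_1 in the frame of plate_mid between 0.08 and 0.168 m and y of chip_1 in the frame of plate_mid between -0.15 and 0.15 m and x of chip_2 in the frame of plate_mid between 0.08 and 0.168 m and y of chip_2 in the frame of plate_mid between -0.15 and 0.15 m and x of chip_3 in the frame of plate_mid between 0.08 and 0.168 m and y of chip_3 in the frame of plate_mid between -0.15 and 0.15 m and x of chip_4 in the frame of plate_mid between 0.08 and 0.168 m and y of chip_4 in the frame of plate_mid between -0.15 and 0.15 m and value of joint valve above 1.45 rad), for 0.2 s.
3. every board lies on an outline of its own, the valve still closed (all of step 2 and ((horizontal distance between panel_0 and mark_0 below 0.012 m and angle between the x axis of panel_0 and the x axis of mark_0, either way round below 0.14 rad and z of panel_0 in the frame of mark_0 between -0.005 and 0.005 m) or (horizontal distance between panel_0 and mark_1 below 0.012 m and angle between the x axis of panel_0 and the x axis of mark_1, either way round below 0.14 rad and z of panel_0 in the frame of mark_1 between -0.005 and 0.005 m) or (horizontal distance between panel_0 and mark_2 below 0.012 m and angle between the x axis of panel_0 and the x axis of mark_2, either way round below 0.14 rad and z of panel_0 in the frame of mark_2 between -0.005 and 0.005 m)) and ((horizontal distance between panel_1 and mark_0 below 0.012 m and angle between the x axis of panel_1 and the x axis of mark_0, either way round below 0.14 rad and z of panel_1 in the frame of mark_0 between -0.005 and 0.005 m) or (horizontal distance between panel_1 and mark_1 below 0.012 m and angle between the x axis of panel_1 and the x axis of mark_1, either way round below 0.14 rad and z of panel_1 in the frame of mark_1 between -0.005 and 0.005 m) or (horizontal distance between panel_1 and mark_2 below 0.012 m and angle between the x axis of panel_1 and the x axis of mark_2, either way round below 0.14 rad and z of panel_1 in the frame of mark_2 between -0.005 and 0.005 m)) and ((horizontal distance between panel_2 and mark_0 below 0.012 m and angle between the x axis of panel_2 and the x axis of mark_0, either way round below 0.14 rad and z of panel_2 in the frame of mark_0 between -0.005 and 0.005 m) or (horizontal distance between panel_2 and mark_1 below 0.012 m and angle between the x axis of panel_2 and the x axis of mark_1, either way round below 0.14 rad and z of panel_2 in the frame of mark_1 between -0.005 and 0.005 m) or (horizontal distance between panel_2 and mark_2 below 0.012 m and angle between the x axis of panel_2 and the x axis of mark_2, either way round below 0.14 rad and z of panel_2 in the frame of mark_2 between -0.005 and 0.005 m)) and angle between each of panel_0, panel_1, panel_2's own z axis and vertical below 0.08 rad), for 0.2 s.
4. valve turned fully open (value of joint valve below 0.12 rad), for 0.2 s.
At the end, for the whole second after the job is handed in: valve lever open (below 0.12 rad); every chip in the trough; every board flat on the plate within 12 mm and 0.14 rad of an outline of its own; the scraper upright on its mat within 30 mm of the mat's centre; everything released and at rest (value of joint valve below 0.12 rad and z of each of chip_0, chip_1, chip_2, chip_3, chip_4 in the frame of plate_mid below -0.008 m and x of chip_0 in the frame of plate_mid between 0.08 and 0.168 m and y of chip_0 in the frame of plate_mid between -0.15 and 0.15 m and x of chip_1 in the frame of plate_mid between 0.08 and 0.168 m and y of chip_1 in the frame of plate_mid between -0.15 and 0.15 m and x of chip_2 in the frame of plate_mid between 0.08 and 0.168 m and y of chip_2 in the frame of plate_mid between -0.15 and 0.15 m and x of chip_3 in the frame of plate_mid between 0.08 and 0.168 m and y of chip_3 in the frame of plate_mid between -0.15 and 0.15 m and x of chip_4 in the frame of plate_mid between 0.08 and 0.168 m and y of chip_4 in the frame of plate_mid between -0.15 and 0.15 m and ((horizontal distance between panel_0 and mark_0 below 0.012 m and angle between the x axis of panel_0 and the x axis of mark_0, either way round below 0.14 rad and z of panel_0 in the frame of mark_0 between -0.005 and 0.005 m) or (horizontal distance between panel_0 and mark_1 below 0.012 m and angle between the x axis of panel_0 and the x axis of mark_1, either way round below 0.14 rad and z of panel_0 in the frame of mark_1 between -0.005 and 0.005 m) or (horizontal distance between panel_0 and mark_2 below 0.012 m and angle between the x axis of panel_0 and the x axis of mark_2, either way round below 0.14 rad and z of panel_0 in the frame of mark_2 between -0.005 and 0.005 m)) and ((horizontal distance between panel_1 and mark_0 below 0.012 m and angle between the x axis of panel_1 and the x axis of mark_0, either way round below 0.14 rad and z of panel_1 in the frame of mark_0 between -0.005 and 0.005 m) or (horizontal distance between panel_1 and mark_1 below 0.012 m and angle between the x axis of panel_1 and the x axis of mark_1, either way round below 0.14 rad and z of panel_1 in the frame of mark_1 between -0.005 and 0.005 m) or (horizontal distance between panel_1 and mark_2 below 0.012 m and angle between the x axis of panel_1 and the x axis of mark_2, either way round below 0.14 rad and z of panel_1 in the frame of mark_2 between -0.005 and 0.005 m)) and ((horizontal distance between panel_2 and mark_0 below 0.012 m and angle between the x axis of panel_2 and the x axis of mark_0, either way round below 0.14 rad and z of panel_2 in the frame of mark_0 between -0.005 and 0.005 m) or (horizontal distance between panel_2 and mark_1 below 0.012 m and angle between the x axis of panel_2 and the x axis of mark_1, either way round below 0.14 rad and z of panel_2 in the frame of mark_1 between -0.005 and 0.005 m) or (horizontal distance between panel_2 and mark_2 below 0.012 m and angle between the x axis of panel_2 and the x axis of mark_2, either way round below 0.14 rad and z of panel_2 in the frame of mark_2 between -0.005 and 0.005 m)) and angle between each of panel_0, panel_1, panel_2's own z axis and vertical below 0.08 rad and horizontal distance between scraper and scraper_mat below 0.03 m and angle between scraper's own z axis and vertical below 0.1 rad and z of scraper in the frame of scraper_mat below 0.01 m and linear speed of each of panel_0, panel_1, panel_2, chip_0, chip_1, chip_2, chip_3, chip_4, scraper below 0.02 m/s); the robot touches nothing.
It fails at once if a chip was touched with the gripper or arm (contact force between any of the fingers, the arm and chip_0 above 0.5 N or contact force between any of the fingers, the arm and chip_1 above 0.5 N or contact force between any of the fingers, the arm and chip_2 above 0.5 N or contact force between any of the fingers, the arm and chip_3 above 0.5 N or contact force between any of the fingers, the arm and chip_4 above 0.5 N).
It fails at once if a bystander was moved more than 30 mm (distance of any of doll_a, doll_b, blank, jar, chisel from where it was at the start of the episode above 0.03 m).
Of chip_0, chip_1, chip_2, chip_3, chip_4 only 2 to 5 are there at a start; the rules pass over those that are not, and their reading is None.
Of panel_2, jar only 1 to 2 are there at a start; the rules pass over those that are not, and their reading is None.
At some moment in a run one of scraper may be knocked a few centimetres aside while the robot is not near it.
Once in a run the grip may slacken for a moment while it holds something.
It also fails if it takes over 210 s, if anything falls off the work surface, if the arm or the gripper's body presses on something with over 40 N, if the wrist force passes 120 N, or if a joint passes its speed limit or range.

## Robot

A 6-joint arm with a two-finger parallel gripper is mounted at the origin on the work surface. World frame = base frame: x ahead of the robot, y to its left, z up, the work surface at z = 0. Lengths are in mm, angles in rad, forces in N, time in s.
With the tool pointing down it reaches from about 275 to 725 mm from the base axis. Payload 15.9 kg.
Tool frame: the origin (TCP) lies midway between the tips of the shut fingers; the grasp point (between the pads) lies 19 mm behind it; z points along the fingers, y is the line along which they close (so a half turn about z gives the same grasp; the last joint's range is limited). The gripper opens to 85 mm and grips with 20 to 120 N. Pads are 22 mm wide; open, the fingers measure 114 mm over their backs; the gripper's body (76 mm by 85 mm) begins 54 mm behind the grasp point. The pads swing forward as they close: fully open they stand 13 mm farther back than shut.
Start: joints at [-1.129, 0.213, -0.034, 1.323, 0, 1.571], TCP at [213.776, -451.979, 231.306] pointing down, gripper open.
Joint ranges: [-2.98, 2.98], [-0.74, 1.72], [-1.14, 1.35], [-2.1, 2.04], [-1.57, 1.44], [-3.14, 3.14]. Speed limits (rad/s): [1.89, 1.89, 2.39, 2.57, 3.14, 3.14].

## Interface

Orientations are given as a rotation vector (axis times angle).
In Python, from plant import env gives the robot as it stands.
- The arm moves only by the shell command python3 -m inch 'ROWS' [FORCE]. ROWS is JSON, a list of rows, each a list of 3 entries, a list of its own where there are three numbers: the shift along the tool's x, y, z as a fraction of full scale, then the turn, a rotation vector about the tool's x, y, z as a fraction of full scale, then the closure, from -1 (fully open) to 1 (shut). A call has exactly 10 rows; each row is the pose to reach, as a shift and turn from the pose commanded when the call began, along the tool's axes at that moment, turning the shorter way round; what a row does not reach only later rows make up. Full scale, the value 1, is 400 mm for a shift and pi rad for a turn. A row lasts 1/8 s, in which the tool goes at most 62.5 mm and 10.7 degrees, less where a joint would pass 70% of its speed; a pose out of reach is approached as far as the arm can. A call with a number of a shift or a turn outside -1 to 1 is refused whole. A call with a gripper value outside its range is refused whole. The fingers move at their own pace and stop on an object; FORCE is the grip in N (left out, the last holds). Time passes only in rows, so rows that repeat a pose let the fingers close, or fill a call up. It gives the time, the measured TCP pose, the force, the opening and the grip force at its end, in the units of the state.
- env.get_state(): the state, without advancing time (a new reading comes with each control period).
- env.capture(name): name is "side" or "top"; returns the picture (480x640x3 uint8, red, green, blue); there is no depth.
- env.calibration(name): a dict with "fx", "fy", "cx", "cy" (pixels), "dist_coeffs" ([k1, k2, p1, p2, k3] as OpenCV has them; the pictures are not rectified), "xyz" and "attitude" of the camera in the world. Camera axes: x right, y down, z forward; pixel columns grow to the right and rows downward; lengths in mm; the calibration is good to about 2 mm. A picture is of the moment at which its call begins. calibration takes no time and is no camera call.
- env.close_job(): hands the job in; it is judged then, once.
The state is a dict: "t": time; "joint_positions": joint angles; "qd": joint speeds; "effort": joint torques, N m; "tcp_pos": TCP position; "orientation": TCP orientation; "contact_force": force on the tool from outside, world axes, zero at the start; "torque": the same for the moment, N m; "grip_width": finger opening in mm; "grasp_force": force on a finger pad.
Only numpy, scipy, OpenCV 4.12 (cv2) and the standard library are available. Lean on these libraries where they do the work, as an engineer would, in place of code of your own. Each camera call takes 0.05 s, during which the arm holds its last target. There are 200 camera calls.

## Working session

There is one attempt and no reset: what is moved stays moved. The work goes in short steps, Python scripts to look and compute and a shell command to move; the robot and the scene stay as the last step left them, time stands still between calls to the robot, and variables do not carry over. Pictures are saved under pics/ and viewed, at most 14 in all, crops included, and the job is handed in when it is done.

```bash
ls; mkdir -p pics
python3 - <<'E'
from plant import env
import cv2
for n in("side","top"):
    cv2.imwrite(f"pics/{n}0.png",env.capture(n)[:,:,::-1]); print(n,env.calibration(n))
print(env.get_state())
E
```

```text
pics
side {'fx': 551.4481900802161, 'fy': 551.4481900802161, 'cx': 317.35672172235337, 'cy': 239.1275638969506, 'dist_coeffs': array([0.04193613, 0.        , 0.        , 0.        , 0.        ]), 'xyz': array([ 413.75586144,  814.81899208, 1039.66578386]), 'attitude': array([-0.15659662,  2.8872069 , -1.15392863])}
top {'fx': 482.8458262408019, 'fy': 482.8458262408019, 'cx': 313.90401274546446, 'cy': 240.44154330407196, 'dist_coeffs': array([-0.11057353,  0.        ,  0.        ,  0.        ,  0.        ]), 'xyz': array([ 350.67329511,  -76.6884174 , 1084.3253981 ]), 'attitude': array([-2.12336467,  2.15358742, -0.14622815])}
{'t': 0.1, 'joint_positions': array([-1.12898802e+00,  2.13336121e-01, -3.49844711e-02,  1.32355188e+00,
        1.31684839e-05,  1.57081473e+00]), 'qd': array([ 0.00016102, -0.00172918,  0.00163408, -0.00116449, -0.00096825,
        0.00044787]), 'effort': array([ 1.01868118e-04, -6.87247682e+01,  4.87805057e+01,  1.21985085e-02,
        5.72859972e-05,  5.01768483e-06]), 'tcp_pos': array([ 213.65071263, -451.69123275,  230.8558092 ]), 'orientation': array([-3.06423014e+00, -6.88101418e-01,  3.50104342e-04]), 'contact_force': array([ 0.80868205,  0.44548781, -0.36917082]), 'torque': array([ 0.02280315,  0.01868983, -0.0186517 ]), 'grasp_force': 0.0, 'grip_width': 85.87041891534133}
```

View pics/top0.png

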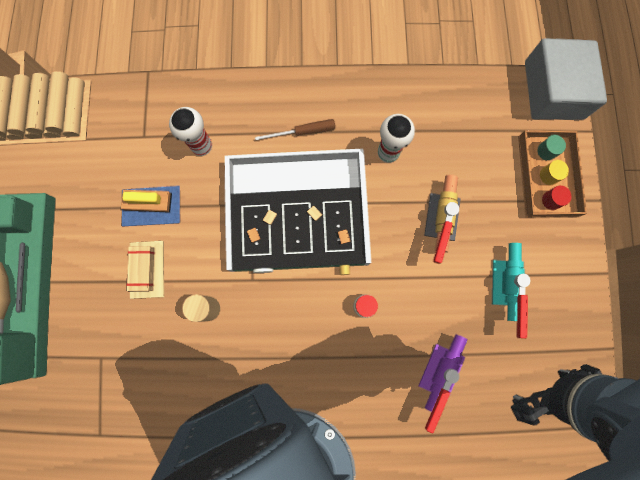

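View pics/side0.png

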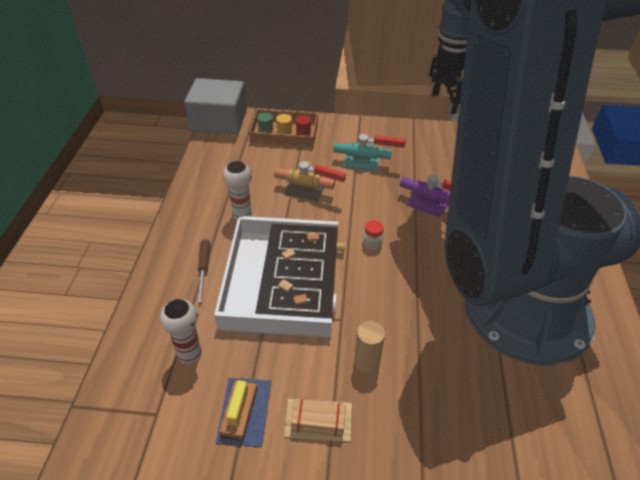

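The pictures show three valves: a copper pipe at top(445,215), a turquoise one at (515,285) and a purple one at (445,375). The copper one is meant, because purple and turquoise are ruled out. Four chips lie on the plate. The scraper is at (150,200) and the board stack at (145,270). I'll confirm these in enlarged crops.

```bash
cat > h.py <<'E'
import numpy as np,cv2
from scipy.spatial.transform import Rotation as R
from plant import env
def cam(n):
    c=env.calibration(n);K=np.array([[c["fx"],0,c["cx"]],[0,c["fy"],c["cy"]],[0,0,1]])
    return K,np.array(c["dist_coeffs"]),R.from_rotvec(c["attitude"]).as_matrix(),np.array(c["xyz"])
def p2w(n,uv,z):
    K,d,M,o=cam(n);p=cv2.undistortPoints(np.array(uv,float).reshape(-1,1,2),K,d).reshape(-1,2)
    r=np.c_[p,np.ones(len(p))]@M.T
    return (o+r*((np.asarray(z)-o[2])/r[:,2])[:,None])[:,:2]
def w2p(n,P):
    K,d,M,o=cam(n);return cv2.projectPoints(np.array(P,float).reshape(-1,3),cv2.Rodrigues(M.T)[0],-M.T@o,K,d)[0].reshape(-1,2)
def crop(n,box,s,f):
    x0,y0,x1,y1=box;im=env.capture(n)[y0:y1,x0:x1,::-1]
    cv2.imwrite(f,cv2.resize(im,None,fx=s,fy=s,interpolation=cv2.INTER_CUBIC))
def go(xyz,yaw=None):
    """fractions from current measured pose to a down-pointing pose whose tool y axis has world heading yaw (mod pi)"""
    s=env.get_state();T=R.from_rotvec(s["orientation"])
    d=T.inv().apply(np.array(xyz)-s["tcp_pos"])/400
    rv=[0,0,0]
    if yaw is not None:
        best=None
        for k in(0,np.pi):
            y=np.array([np.cos(yaw+k),np.sin(yaw+k),0]);z=np.array([0,0,-1.]);G=R.from_matrix(np.c_[np.cross(y,z),y,z])
            v=(T.inv()*G).as_rotvec()/np.pi
            if best is None or np.linalg.norm(v)<np.linalg.norm(best):best=v
        rv=best
    print("shift",d.round(4),"turn",np.round(rv,4),"j6",round(s["joint_positions"][5],2))
E
python3 - <<'E'
from h import *
crop("top",(215,140,375,280),5,"pics/c1.png")
a=env.capture("top")[:,:,::-1]
L=cv2.resize(a[170:310,110:220],None,fx=3.5,fy=4,interpolation=2)
b=cv2.resize(a[160:300,400:500],None,fx=4,fy=4,interpolation=2)
cv2.imwrite("pics/c2.png",np.hstack([cv2.resize(a[170:310,110:210],None,fx=4,fy=4,interpolation=2),b]))
E
```

```text
(no output)
```

View pics/c1.png

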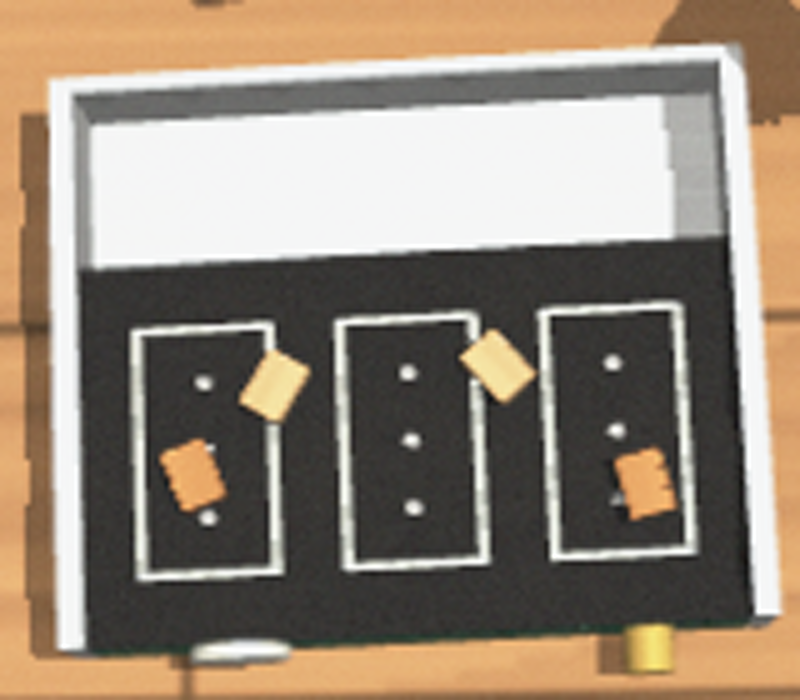

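View pics/c2.png

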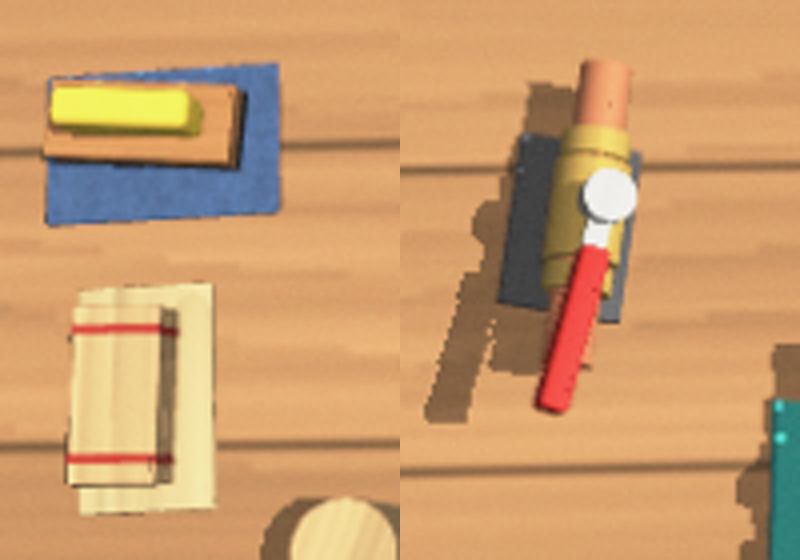

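Run:
```python
from h import *
np.set_printoptions(precision=1,suppress=True)
A=lambda l,x,y,s:np.array(l,float)/s+[x,y]-0.5+0.5/s
def rect(n,c,z):
    w=p2w(n,c,z);m=w.mean(0);e=[np.linalg.norm(w[i]-w[(i+1)%4]) for i in range(4)]
    print(n,z,"ctr",m,"edges",np.array(e),"ang01",np.degrees(np.arctan2(*(w[1]-w[0])[::-1])).round(1),"ang12",np.degrees(np.arctan2(*(w[2]-w[1])[::-1])).round(1))
for l in ([(130,328),(273,322),(284,575),(138,580)],[(335,320),(478,313),(490,563),(344,570)],[(538,310),(682,303),(696,552),(551,560)]):rect("top",A(l,215,140,5),45)
print("plate c");rect("top",A([(80,268),(727,238),(752,625),(86,652)],215,140,5),45)
print("stack")
for z in(42,60):rect("top",A([(73,308),(165,305),(157,485),(68,483)],110,170,4),z)
print("pad");rect("top",A([(80,290),(213,284),(215,508),(80,514)],110,170,4),6)
print("mat");rect("top",A([(47,77),(278,64),(278,212),(48,225)],110,170,4),4)
print("rib");rect("top",A([(52,87),(190,92),(188,132),(50,125)],110,170,4),62)
rect("top",A([(46,88),(240,90),(236,166),(43,155)],110,170,4),28)
v=A([(210,195),(153,405),(195,248)],400,160,4)
print(v,p2w("top",v,[95,98,98]))
pp=A([(205,62),(170,365)],400,160,4);print("pipe",p2w("top",pp,56))
print("chips",p2w("top",A([(274,385),(193,475),(497,366),(645,483)],215,140,5),55))
print("dolls base/jar/blank",p2w("top",[(205,148),(386,157),(366,306),(197,308)],[0,0,60,110]))
print("chips px side",p2w("side",[(313,237),(288,253),(285,285),(302,299)],50))
```

```text
top 45 ctr [532.3  62. ] edges [ 63.5 112.6  63.8 112.4] ang01 -88.6 ang12 -177.5
top 45 ctr [535.2 -28.3] edges [ 63.2 111.2  63.5 111.2] ang01 -88.1 ang12 -178.0
top 45 ctr [ 538.4 -118. ] edges [ 63.6 110.8  63.  111.2] ang01 -88.0 ang12 -178.3
plate c
top 45 ctr [534.  -27.7] edges [287.7 172.3 288.8 171.3] ang01 -88.3 ang12 -178.0
stack
top 42 ctr [450.5 323.3] edges [52.9 99.5 50.7 97.2] ang01 -89.0 ang12 179.3
top 60 ctr [448.8 316.4] edges [52.  97.8 49.8 95.5] ang01 -89.0 ang12 179.3
pad
top 6 ctr [451.8 318.7] edges [ 78.9 128.   78.9 128.7] ang01 -88.3 ang12 -177.8
mat
top 4 ctr [600.4 316.1] edges [139.6  88.  137.2  89. ] ang01 -88.2 ang12 -178.1
rib
top 62 ctr [607.4 320.1] edges [79.7 22.7 79.6 21.7] ang01 -93.5 ang12 179.6
top 28 ctr [606.5 320.4] edges [115.2  44.3 114.4  39.5] ang01 -92.0 ang12 179.1
[[452.1 208.4]
 [437.9 260.9]
 [448.4 221.6]] [[ 562.8 -357.5]
 [ 452.1 -320.6]
 [ 534.  -347. ]]
pipe [[ 646.5 -370.4]
 [ 477.9 -341.3]]
chips [[ 558.9   31.1]
 [ 519.8   66.2]
 [ 565.7  -66.1]
 [ 513.2 -129.3]]
dolls base/jar/blank [[ 738.6  190.6]
 [ 708.1 -235.8]
 [ 362.9 -173.1]
 [ 362.1  172.5]]
chips px side [[ 512.1 -127.7]
 [ 566.3  -67.6]
 [ 559.2   31. ]
 [ 515.6   66.5]]
```

Run:
```python
from h import *
s=env.get_state();T=R.from_rotvec(s["orientation"]).as_matrix()
print(T.round(2),np.degrees(np.arctan2(T[1,1],T[0,1])))
ax=np.array([563,-357.5]);a=np.radians(161.6);u=np.array([np.cos(a),np.sin(a)])
p=ax+85*u;print(p)
go([*p,180],a-np.pi/2);go([*p,74],a-np.pi/2)
```

```text
[[ 0.9   0.43 -0.  ]
 [ 0.43 -0.9   0.  ]
 [ 0.   -0.   -1.  ]] -64.6864347499812
[ 482.34553901 -330.66983186]
shift [0.7366 0.0135 0.1276] turn [-2.000e-04  1.000e-04  2.429e-01] j6 1.57
shift [0.7366 0.0137 0.3926] turn [-2.000e-04  1.000e-04  2.429e-01] j6 1.57
```

```bash
python3 -m inch '[[[0.1,0,0.02],[0,0,-0.055],0.3],[[0.22,0,0.04],[0,0,-0.11],0.3],[[0.35,0.01,0.06],[0,0,-0.165],0.3],[[0.48,0.01,0.08],[0,0,-0.22],0.3],[[0.6,0.0135,0.1],[0,0,-0.275],0.3],[[0.7,0.0135,0.12],[0,0,-0.33],0.3],[[0.7366,0.0135,0.1276],[0,0,-0.385],0.3],[[0.7366,0.0135,0.1276],[0,0,-0.44],0.3],[[0.7366,0.0135,0.1276],[0,0,-0.495],0.3],[[0.7366,0.0135,0.1276],[0,0,-0.55],0.3]]' 20
python3 - <<'E'
from h import *
a=np.radians(161.6);p=[482.3,-330.7]
go([*p,160],a-np.pi/2);go([*p,74],a-np.pi/2);print(env.get_state()["grip_width"])
E
```

```text
t: 1.45
tcp_pos: [482.4, -330.7, 180.0]
orientation: [-1.459, -2.782, -0.0]
contact_force: [-0.5, -0.5, -0.6]
grip_width: 30.1
grasp_force: 0.0
shift [ 0.0002 -0.0001  0.05  ] turn [-0.000e+00 -2.000e-04 -2.053e-01] j6 0.37
shift [ 1.00e-04 -1.00e-04  2.65e-01] turn [-0.000e+00 -2.000e-04 -2.053e-01] j6 0.37
30.120360285592596
```

Linear closure works as expected. I'll finish the turn and descend.

```bash
python3 -m inch '[[[0,0,0],[0,0,-0.055],0.3],[[0,0,0],[0,0,-0.11],0.3],[[0,0,0],[0,0,-0.165],0.3],[[0,0,0.03],[0,0,-0.205],0.3],[[0,0,0.08],[0,0,-0.205],0.3],[[0,0,0.13],[0,0,-0.205],0.3],[[0,0,0.18],[0,0,-0.205],0.3],[[0,0,0.23],[0,0,-0.205],0.3],[[0,0,0.265],[0,0,-0.205],0.3],[[0,0,0.265],[0,0,-0.205],0.3]]'
python3 - <<'E'
from h import *
crop("top",(380,150,540,280),5,"pics/c3.png")
ax=np.array([563,-357.5]);s=env.get_state();T=R.from_rotvec(s["orientation"])
for i in range(1,11):
    a=np.radians(161.6-8.7*i);p=ax+85*np.array([np.cos(a),np.sin(a)])
    d=T.inv().apply([*p,s["tcp_pos"][2]]-s["tcp_pos"])/400;print(i,d.round(3),round(8.7*i/180,3))
E
```

```text
t: 2.7
tcp_pos: [481.9, -330.5, 73.4]
orientation: [-0.512, -3.098, -0.001]
contact_force: [-1.2, -0.8, 0.8]
grip_width: 30.4
grasp_force: 0.0
1 [-0.002  0.033  0.   ] 0.048
2 [-0.009  0.064  0.   ] 0.097
3 [-0.021  0.094  0.   ] 0.145
4 [-0.037  0.122 -0.   ] 0.193
5 [-0.057  0.147 -0.   ] 0.242
6 [-0.081  0.169 -0.   ] 0.29
7 [-0.108  0.187 -0.   ] 0.338
8 [-0.137  0.201 -0.   ] 0.387
9 [-0.168  0.21  -0.   ] 0.435
10 [-0.2    0.214 -0.   ] 0.483
```

View pics/c3.png

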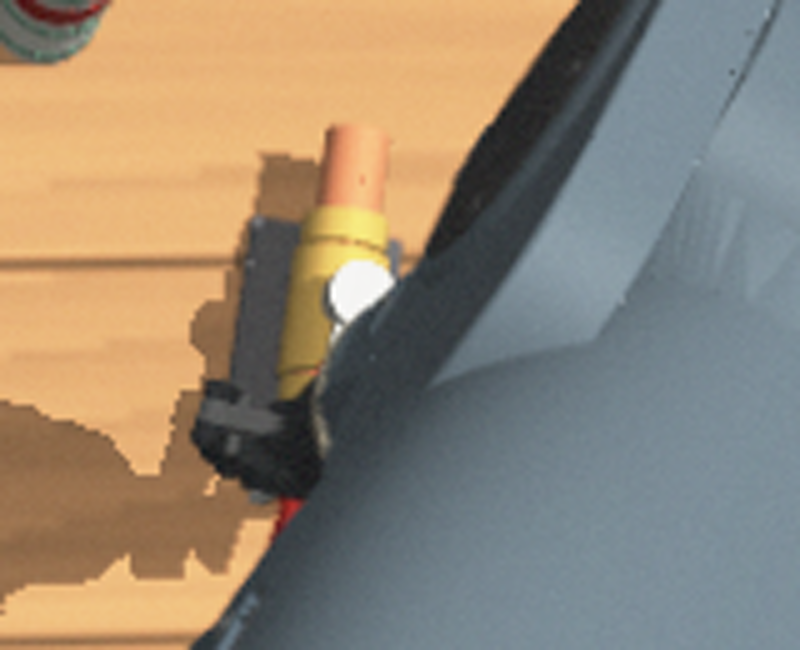

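The fingers straddle the red lever of the copper valve, at about crop (270,470). I'll sweep it clockwise.

```bash
python3 -m inch '[[[-0.002,0.033,0],[0,0,0.048],0.3],[[-0.009,0.064,0],[0,0,0.097],0.3],[[-0.021,0.094,0],[0,0,0.145],0.3],[[-0.037,0.122,0],[0,0,0.193],0.3],[[-0.057,0.147,0],[0,0,0.242],0.3],[[-0.081,0.169,0],[0,0,0.29],0.3],[[-0.108,0.187,0],[0,0,0.338],0.3],[[-0.137,0.201,0],[0,0,0.387],0.3],[[-0.168,0.21,0],[0,0,0.435],0.3],[[-0.2,0.214,0],[0,0,0.483],0.3]]'
python3 - <<'E'
from h import *
print(env.get_state()["joint_positions"].round(2))
crop("top",(360,130,490,270),4.2,"pics/c4.png")
E
```

```text
t: 4.0
tcp_pos: [586.3, -275.5, 75.2]
orientation: [2.509, 1.89, 0.001]
contact_force: [-2.7, 0.0, 0.7]
grip_width: 30.0
grasp_force: 1.0
[-0.44  0.58  0.11  1.1   0.    1.41]
```

View pics/c4.png

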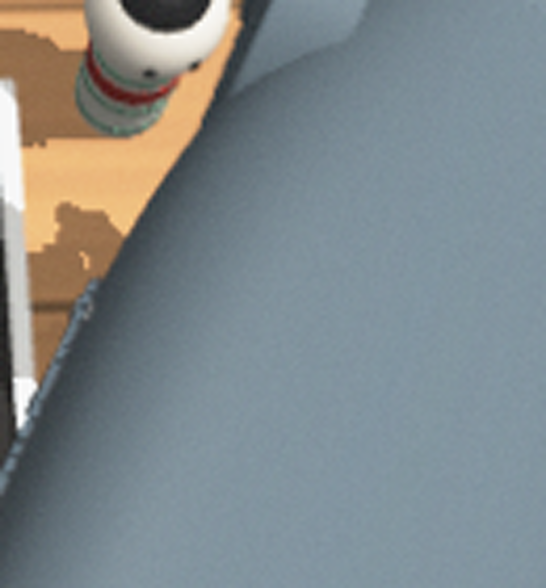

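```bash
python3 -m inch '[[[0,0.001,0],[0,0,0.002],0.3],[[0,0.002,0],[0,0,0.004],0.3],[[0,0.003,0],[0,0,0.005],0.3],[[0,0.004,0],[0,0,0.006],0.3],[[0,0.005,0],[0,0,0.008],0.3],[[0,0.006,0],[0,0,0.009],0.3],[[0,0.007,0],[0,0,0.01],0.3],[[0,0.0085,0],[0,0,0.0125],0.3],[[0,0.0085,0],[0,0,0.0125],0.3],[[0,0.0085,0],[0,0,0.0125],0.3]]'
```

```text
t: 5.3
tcp_pos: [586.6, -276.2, 74.5]
orientation: [-2.539, -1.846, 0.004]
contact_force: [-20.5, 3.7, 13.2]
grip_width: 29.9
grasp_force: 10.1
```

The reaction is 20 N, so the lever is at its closed stop. I'll back off, lift and look.

```bash
python3 -m inch '[[[0,-0.008,0],[0,0,-0.0125],0.3],[[0,-0.015,0],[0,0,-0.0125],0.3],[[0,-0.015,0],[0,0,-0.0125],0.3],[[0,-0.015,-0.03],[0,0,-0.0125],0.3],[[0,-0.015,-0.1],[0,0,-0.0125],0.3],[[0,-0.015,-0.2],[0,0,-0.0125],-1],[[0,-0.015,-0.3],[0,0,-0.0125],-1],[[0,-0.015,-0.38],[0,0,-0.0125],-1],[[0,-0.015,-0.38],[0,0,-0.0125],-1],[[0,-0.015,-0.38],[0,0,-0.0125],-1]]'
python3 - <<'E'
from h import *
print(env.get_state()["joint_positions"].round(2))
go([607,320,225],np.radians(-2.5))
E
```

```text
t: 6.55
tcp_pos: [583.3, -274.6, 226.1]
orientation: [-2.504, -1.896, 0.0]
contact_force: [-0.4, -0.1, 0.1]
grip_width: 85.4
grasp_force: 0.0
[-0.44  0.53  0.41  1.45  0.    1.41]
shift [ 1.447  -0.3461  0.0028] turn [-0.     -0.     -0.0735] j6 1.41
```

```bash
python3 -m inch '[[[0.1,-0.024,0],[0,0,-0.007],-1],[[0.2,-0.048,0],[0,0,-0.015],-1],[[0.3,-0.072,0],[0,0,-0.022],-1],[[0.4,-0.096,0],[0,0,-0.03],-1],[[0.5,-0.12,0],[0,0,-0.037],-1],[[0.6,-0.144,0],[0,0,-0.045],-1],[[0.7,-0.167,0],[0,0,-0.05],-1],[[0.8,-0.19,0],[0,0,-0.06],-1],[[0.88,-0.21,0],[0,0,-0.07],-1],[[0.88,-0.21,0],[0,0,-0.0735],-1]]'
python3 - <<'E'
from h import *
a=env.capture("top")[:,:,::-1];b=env.capture("side")[:,:,::-1]
c=cv2.resize(a[170:310,110:210],None,fx=4,fy=4,interpolation=2);d=cv2.resize(a[140:280,380:480],None,fx=4,fy=4,interpolation=2)
cv2.imwrite("pics/c5.png",np.hstack([c,d]))
go([607,320,225],np.radians(-2.5));go([607,320,33],np.radians(-2.5))
E
```

```text
t: 7.8
tcp_pos: [597.2, 88.9, 225.1]
orientation: [-2.265, -2.175, 0.002]
contact_force: [0.3, -0.3, -0.3]
grip_width: 85.6
grasp_force: 0.0
shift [ 0.5836 -0.0012  0.0008] turn [-0.0004  0.0002  0.0002] j6 1.76
shift [ 0.5839 -0.0006  0.4808] turn [-0.0004  0.0002  0.0002] j6 1.76
```

View pics/c5.png

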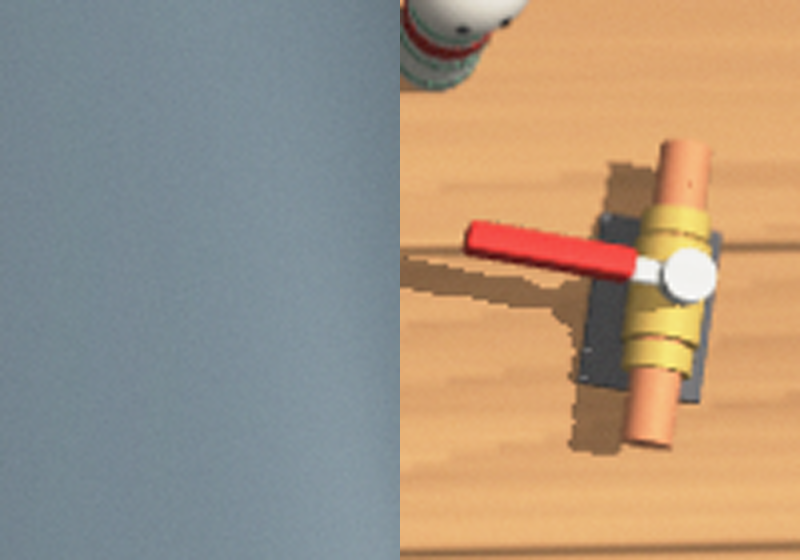

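The valve is closed: the lever lies square across the pipe, with its tip at crop (468,240). The arm hides the scraper from the top camera, so I'll locate the yellow rib in the side camera by colour.

```bash
cat >> h.py <<'E'
def rib(n="side"):
    im=env.capture(n);h=cv2.cvtColor(im,cv2.COLOR_RGB2HSV)
    x0,y0,x1,y1=(190,350,300,460) if n=="side" else (90,150,220,250)
    m=np.zeros(im.shape[:2],np.uint8);m[y0:y1,x0:x1]=cv2.inRange(h,(26,170,190),(34,255,255))[y0:y1,x0:x1]
    c=max(cv2.findContours(m,0,2)[0],key=cv2.contourArea).reshape(-1,2)
    w=p2w(n,c,62.).astype(np.float32);print(n,len(c),cv2.minAreaRect(w))
E
python3 - <<'E'
from h import *
rib()
crop("side",(200,360,360,460),5,"pics/c6.png")
E
```

```text
Traceback (most recent call last):
  File "h.py", line 33, in rib
    c=max(cv2.findContours(m,0,2)[0],key=cv2.contourArea).reshape(-1,2)
      ~~~^^^^^^^^^^^^^^^^^^^^^^^^^^^^^^^^^^^^^^^^^^^^^^^^
ValueError: max() iterable argument is empty
```

Run:
```python
from h import *
crop("side",(200,360,360,460),5,"pics/c6.png")
```

```text
(no output)
```

View pics/c6.png

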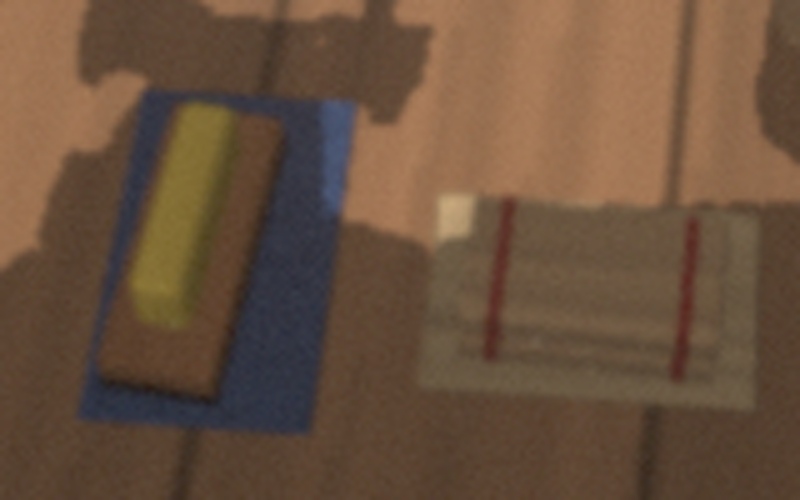

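Run:
```python
from h import *
np.set_printoptions(precision=1,suppress=True)
A=lambda l:np.array(l,float)/5+[200,360]-0.4
w=p2w("side",A([(180,104),(237,108),(188,296),(132,289)]),62);print(w,w.mean(0))
e=(w[0]+w[1]-w[2]-w[3]);print("y axis",np.degrees(np.arctan2(-e[1],-e[0])))
w=p2w("side",A([(140,90),(355,100),(312,432),(80,418)]),4);print("mat",w.mean(0))
w=p2w("side",A([(435,193),(760,210),(757,410),(418,388)]),6);print("pad",w.mean(0))
# triangulate stripe ends on top board: top view red stripe starts vs side
```

```text
[[619.  287.4]
 [596.5 286.7]
 [599.7 364.4]
 [620.9 363.9]] [609.  325.6]
y axis 88.11931854115929
mat [600.7 318.4]
pad [452.4 322.2]
```

```bash
python3 -m inch '[[[0.1,0,0],[0,0,0],-1],[[0.22,0,0],[0,0,0],-1],[[0.35,0,0],[0,0,0],-1],[[0.47,0,0.01],[0,0,0],-1],[[0.55,0,0.05],[0,0,0],-1],[[0.587,-0.003,0.15],[0,0,0],-1],[[0.587,-0.003,0.25],[0,0,0],-1],[[0.587,-0.003,0.35],[0,0,0],-1],[[0.587,-0.003,0.42],[0,0,0],-1],[[0.587,-0.003,0.42],[0,0,0],-1]]'
python3 - <<'E'
from h import *
go([608,322,33],np.radians(-2.2))
E
```

```text
t: 9.25
tcp_pos: [605.9, 319.8, 56.2]
orientation: [-2.27, -2.17, 0.006]
contact_force: [0.2, -0.3, 0.4]
grip_width: 85.4
grasp_force: 0.0
shift [0.0057 0.0053 0.0579] turn [-0.0011  0.0007 -0.0021] j6 2.1
```

```bash
python3 -m inch '[[[0.0057,0.0053,0.02],[0,0,-0.002],-1],[[0.0057,0.0053,0.045],[0,0,-0.002],-1],[[0.0057,0.0053,0.057],[0,0,-0.002],-0.5],[[0.0057,0.0053,0.057],[0,0,-0.002],0],[[0.0057,0.0053,0.057],[0,0,-0.002],0.3],[[0.0057,0.0053,0.057],[0,0,-0.002],1],[[0.0057,0.0053,0.057],[0,0,-0.002],1],[[0.0057,0.0053,0.057],[0,0,-0.002],1],[[0.0057,0.0053,0.057],[0,0,-0.002],1],[[0.0057,0.0053,0.057],[0,0,-0.002],1]]' 60
```

```text
t: 10.5
tcp_pos: [609.4, 323.9, 36.0]
orientation: [2.262, 2.179, 0.001]
contact_force: [0.5, 1.1, 4.8]
grip_width: 21.0
grasp_force: 59.5
```

```bash
cat >> h.py <<'E'
PC=np.array([535.,-28.]);PY=np.radians(2.0)
def pl(x,y):
    c,s=np.cos(PY),np.sin(PY);return PC+[c*x-s*y,s*x+c*y]
E
python3 - <<'E'
from h import *
for z in(200,110):go([*pl(-72,76),z],PY)
E
```

```text
shift [-0.7094 -0.346  -0.4107] turn [ 0.0002 -0.0001 -0.023 ] j6 2.1
shift [-0.7095 -0.3462 -0.1857] turn [ 0.0002 -0.0001 -0.023 ] j6 2.1
```

```bash
python3 -m inch '[[[0,0,-0.1],[0,0,0],1],[[0,0,-0.25],[0,0,0],1],[[-0.03,-0.015,-0.38],[0,0,-0.01],1],[[-0.13,-0.065,-0.41],[0,0,-0.023],1],[[-0.25,-0.12,-0.41],[0,0,-0.023],1],[[-0.37,-0.18,-0.41],[0,0,-0.023],1],[[-0.49,-0.24,-0.41],[0,0,-0.023],1],[[-0.6,-0.29,-0.41],[0,0,-0.023],1],[[-0.68,-0.33,-0.41],[0,0,-0.023],1],[[-0.7095,-0.346,-0.41],[0,0,-0.023],1]]'
python3 - <<'E'
from h import *
for z in(110,78):go([*pl(-72,76),z],PY)
crop("side",(200,200,360,340),4,"pics/c7.png")
E
```

```text
t: 11.75
tcp_pos: [459.2, 43.9, 199.5]
orientation: [-2.184, -2.258, 0.0]
contact_force: [0.4, -0.1, -2.8]
grip_width: 20.9
grasp_force: 59.5
shift [0.0037 0.003  0.2238] turn [-0.0001  0.     -0.0005] j6 1.63
shift [0.0037 0.0031 0.3038] turn [-0.0001  0.     -0.0005] j6 1.63
```

View pics/c7.png

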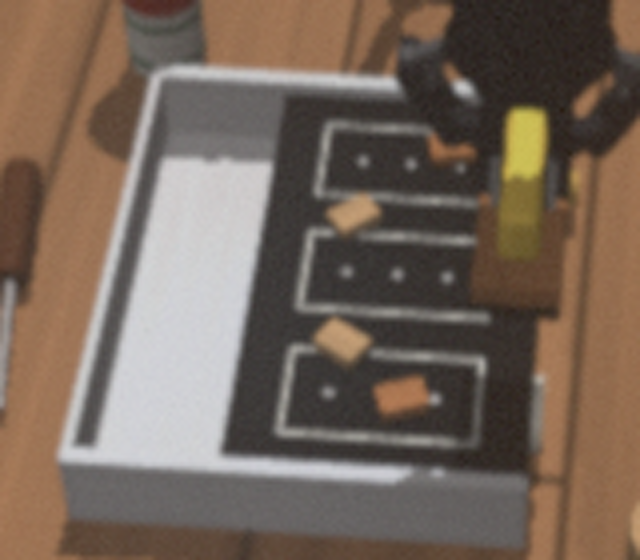

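The scraper is held level and the chips are undisturbed. I'll lower it onto the plate's -x edge.

```bash
python3 -m inch '[[[0.0037,0.003,0.06],[0,0,0],1],[[0.0037,0.003,0.14],[0,0,0],1],[[0.0037,0.003,0.21],[0,0,0],1],[[0.0037,0.003,0.26],[0,0,0],1],[[0.0037,0.003,0.285],[0,0,0],1],[[0.0037,0.003,0.295],[0,0,0],1],[[0.0037,0.003,0.3],[0,0,0],1],[[0.0037,0.003,0.304],[0,0,0],1],[[0.0037,0.003,0.304],[0,0,0],1],[[0.0037,0.003,0.304],[0,0,0],1]]'
python3 - <<'E'
from h import *
for x in (0,82,87):go([*pl(x,76),77.5],PY)
E
```

```text
t: 13.05
tcp_pos: [461.5, 46.8, 78.1]
orientation: [2.182, 2.26, 0.001]
contact_force: [-0.1, 0.4, -2.2]
grip_width: 20.7
grasp_force: 59.4
shift [-0.0034  0.177   0.0016] turn [ 0.0001 -0.      0.    ] j6 1.64
shift [-0.0034  0.382   0.0017] turn [ 0.0001 -0.      0.    ] j6 1.64
shift [-0.0034  0.3945  0.0017] turn [ 0.0001 -0.      0.    ] j6 1.64
```

```bash
python3 -m inch '[[[-0.002,0.03,0.001],[0,0,0],1],[[-0.003,0.08,0.0015],[0,0,0],1],[[-0.003,0.13,0.0015],[0,0,0],1],[[-0.003,0.18,0.0015],[0,0,0],1],[[-0.003,0.23,0.0015],[0,0,0],1],[[-0.003,0.28,0.0015],[0,0,0],1],[[-0.003,0.32,0.0015],[0,0,0],1],[[-0.003,0.355,0.0015],[0,0,0],1],[[-0.003,0.38,0.0015],[0,0,0],1],[[-0.003,0.395,0.0015],[0,0,0],1]]'
python3 - <<'E'
from h import *
crop("side",(200,200,360,340),4,"pics/c8.png")
E
```

```text
t: 14.3
tcp_pos: [619.9, 51.1, 77.1]
orientation: [-2.182, -2.26, 0.0]
contact_force: [-0.1, 0.1, -2.8]
grip_width: 21.3
grasp_force: 59.5
```

View pics/c8.png

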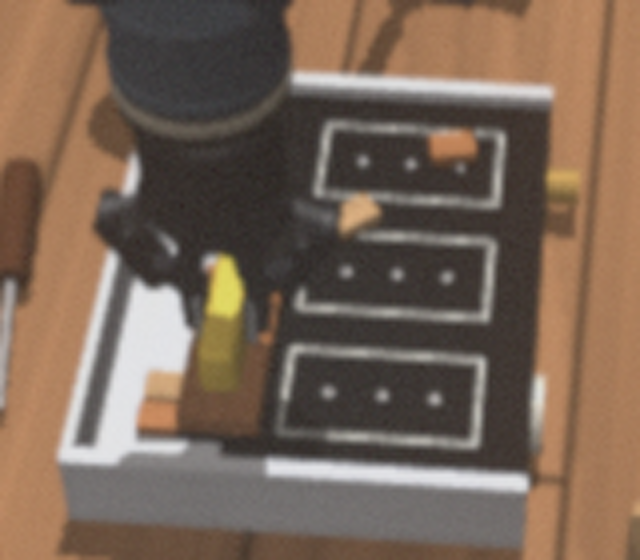

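Run:
```python
from h import *
for z in (125,77.8):go([*pl(-72,-70),z],PY)
```

```text
shift [-0.3652 -0.4    -0.1199] turn [ 0.0001 -0.     -0.    ] j6 1.62
shift [-0.3652 -0.4    -0.0019] turn [ 0.0001 -0.     -0.    ] j6 1.62
```

```bash
python3 -m inch '[[[0,0,-0.05],[0,0,0],1],[[0,0,-0.12],[0,0,0],1],[[-0.06,-0.06,-0.12],[0,0,0],1],[[-0.14,-0.15,-0.12],[0,0,0],1],[[-0.22,-0.24,-0.12],[0,0,0],1],[[-0.3,-0.33,-0.12],[0,0,0],1],[[-0.35,-0.38,-0.12],[0,0,0],1],[[-0.365,-0.4,-0.12],[0,0,0],1],[[-0.365,-0.4,-0.08],[0,0,0],1],[[-0.365,-0.4,-0.04],[0,0,0],1]]'
python3 - <<'E'
from h import *
for x in (-72,0,87):go([*pl(x,-70),77.5],PY)
E
```

```text
t: 15.6
tcp_pos: [465.0, -100.1, 93.1]
orientation: [2.182, 2.26, 0.001]
contact_force: [-0.0, -0.0, -3.0]
grip_width: 21.1
grasp_force: 59.8
shift [-0.001  0.001  0.039] turn [ 0.0003 -0.      0.0001] j6 1.32
shift [-0.0011  0.181   0.0391] turn [ 0.0003 -0.      0.0001] j6 1.32
shift [-0.0011  0.3985  0.0393] turn [ 0.0003 -0.      0.0001] j6 1.32
```

```bash
python3 -m inch '[[[-0.001,0,0.03],[0,0,0],1],[[-0.001,0.005,0.0388],[0,0,0],1],[[-0.001,0.05,0.039],[0,0,0],1],[[-0.001,0.1,0.039],[0,0,0],1],[[-0.001,0.16,0.039],[0,0,0],1],[[-0.001,0.22,0.039],[0,0,0],1],[[-0.001,0.28,0.039],[0,0,0],1],[[-0.001,0.33,0.039],[0,0,0],1],[[-0.001,0.37,0.039],[0,0,0],1],[[-0.001,0.398,0.039],[0,0,0],1]]'
python3 - <<'E'
from h import *
print(env.get_state()["joint_positions"].round(2))
# mat target with underside z 4 -> TCP z 36; heading 2deg
for z in(120,200):go([600.5,317.5,z],PY)
E
python3 -m inch '[[[0,0,0],[0,0,0],1],[[0,0,-0.03],[0,0,0],1],[[0,0,-0.12],[0,0,0],1],[[0,0,-0.24],[0,0,0],1],[[0.05,0,-0.3],[0,0,0],1],[[0.15,0,-0.3],[0,0,0],1],[[0.27,0,-0.3],[0,0,0],1],[[0.4,0,-0.3],[0,0,0],1],[[0.5,0,-0.3],[0,0,0],1],[[0.55,0,-0.3],[0,0,0],1]]'
python3 - <<'E'
from h import *
go([600.5,317.5,200],PY);go([600.5,317.5,36],PY)
crop("side",(200,200,360,340),4,"pics/c9.png")
E
```

```text
t: 16.85
tcp_pos: [624.6, -95.0, 77.8]
orientation: [2.182, 2.26, 0.0]
contact_force: [-0.8, -1.2, -2.5]
grip_width: 20.9
grasp_force: 59.7
[-0.15  0.55  0.06  1.08  0.    1.38]
shift [ 1.0326 -0.0239 -0.1056] turn [ 0.0001 -0.      0.0001] j6 1.38
shift [ 1.0326 -0.0238 -0.3056] turn [ 0.0001 -0.      0.0001] j6 1.38
t: 18.1
tcp_pos: [615.4, 126.4, 198.7]
orientation: [2.18, 2.261, 0.001]
contact_force: [-0.3, -0.6, -1.6]
grip_width: 20.9
grasp_force: 59.8
shift [ 0.4787 -0.0197 -0.0031] turn [ 0.0002 -0.0001  0.0005] j6 1.74
shift [ 0.4786 -0.02    0.4069] turn [ 0.0002 -0.0001  0.0005] j6 1.74
```

View pics/c9.png

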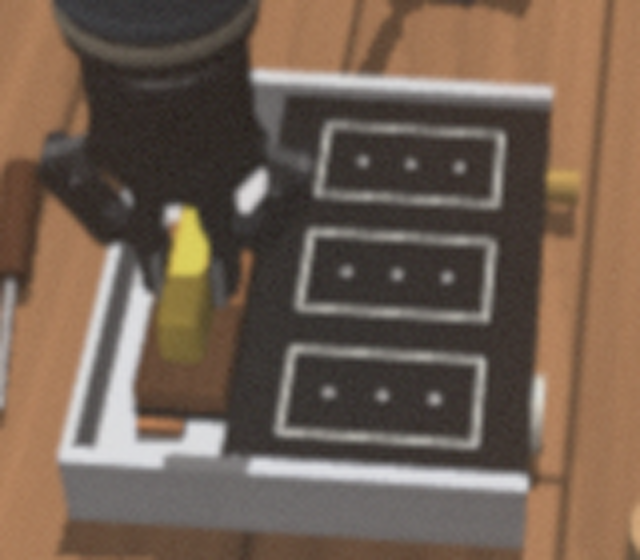

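The plate is clear of chips and the scraper is still held. I'll park it on the mat.

```bash
python3 -m inch '[[[0.1,-0.004,0],[0,0,0],1],[[0.23,-0.01,0],[0,0,0],1],[[0.36,-0.015,0],[0,0,0],1],[[0.45,-0.02,0.02],[0,0,0],1],[[0.479,-0.02,0.1],[0,0,0],1],[[0.479,-0.02,0.2],[0,0,0],1],[[0.479,-0.02,0.29],[0,0,0],1],[[0.479,-0.02,0.35],[0,0,0],1],[[0.479,-0.02,0.38],[0,0,0],1],[[0.479,-0.02,0.38],[0,0,0],1]]'
python3 - <<'E'
from h import *
go([600.5,317.5,36],PY)
E
```

```text
t: 19.4
tcp_pos: [601.3, 315.2, 45.7]
orientation: [-2.183, -2.259, 0.001]
contact_force: [0.3, -0.1, -1.2]
grip_width: 20.9
grasp_force: 59.7
shift [ 0.0057 -0.0017  0.0243] turn [-0.0002  0.0001 -0.0002] j6 2.02
```

```bash
python3 -m inch '[[[0.004,-0.001,0.012],[0,0,0],1],[[0.004,-0.001,0.019],[0,0,0],1],[[0.004,-0.001,0.022],[0,0,0],1],[[0.004,-0.001,0.024],[0,0,0],1],[[0.004,-0.001,0.0245],[0,0,0],1],[[0.004,-0.001,0.0245],[0,0,0],1],[[0.004,-0.001,0.0245],[0,0,0],0.2],[[0.004,-0.001,0.0245],[0,0,0],-0.2],[[0.004,-0.001,0.0245],[0,0,0],-0.6],[[0.004,-0.001,0.0245],[0,0,0],-1]]'
python3 -m inch '[[[0,0,0],[0,0,0],-1],[[0,0,0],[0,0,0],-1],[[0,0,-0.05],[0,0,0],-1],[[0,0,-0.15],[0,0,0],-1],[[0,0,-0.27],[0,0,0],-1],[[0,0,-0.4],[0,0,0],-1],[[0,0,-0.5],[0,0,0],-1],[[0,0,-0.5],[0,0,0],-1],[[0,0,-0.5],[0,0,0],-1],[[0,0,-0.5],[0,0,0],-1]]'
python3 - <<'E'
from h import *
print(env.get_state()["joint_positions"].round(2))
for z in (230,):go([450,322,z],np.radians(-88.5)); go([450,100,z],np.radians(-88.5))
E
```

```text
t: 20.65
tcp_pos: [600.8, 317.5, 35.9]
orientation: [2.182, 2.26, 0.0]
contact_force: [-1.0, -0.3, 0.7]
grip_width: 83.7
grasp_force: 0.0
t: 21.9
tcp_pos: [600.3, 317.2, 234.5]
orientation: [-2.182, -2.259, 0.003]
contact_force: [-0.7, -0.0, -0.5]
grip_width: 85.7
grasp_force: 0.0
[0.49 0.63 0.59 1.54 0.   2.02]
shift [ 0.0251 -0.3752  0.012 ] turn [-7.000e-04 -3.000e-04 -4.972e-01] j6 2.02
shift [-0.5296 -0.3946  0.0126] turn [-7.000e-04 -3.000e-04 -4.972e-01] j6 2.02
```

```bash
python3 -m inch '[[[-0.1,-0.06,0],[0,0,-0.055],-1],[[-0.2,-0.13,0],[0,0,-0.11],-1],[[-0.3,-0.2,0],[0,0,-0.165],-1],[[-0.4,-0.27,0],[0,0,-0.22],-1],[[-0.5,-0.34,0],[0,0,-0.275],-1],[[-0.6,-0.4,0],[0,0,-0.33],-1],[[-0.7,-0.47,0],[0,0,-0.385],-1],[[-0.8,-0.53,0],[0,0,-0.44],-1],[[-0.9,-0.6,0],[0,0,-0.47],-1],[[-1.0,-0.65,0],[0,0,-0.497],-1]]'
python3 - <<'E'
from h import *
a=env.capture("top")[:,:,::-1];b=env.capture("side")[:,:,::-1]
c=cv2.resize(a[170:310,110:210],None,fx=4,fy=4,interpolation=2);d=cv2.resize(a[140:280,235:335],None,fx=4,fy=4,interpolation=2)
cv2.imwrite("pics/c10.png",np.hstack([c,d]));cv2.imwrite("pics/side1.png",b)
E
```

```text
t: 23.15
tcp_pos: [353.3, -92.3, 235.3]
orientation: [0.045, -3.141, -0.0]
contact_force: [0.3, -0.5, 0.1]
grip_width: 85.2
grasp_force: 0.0
```

View pics/c10.png

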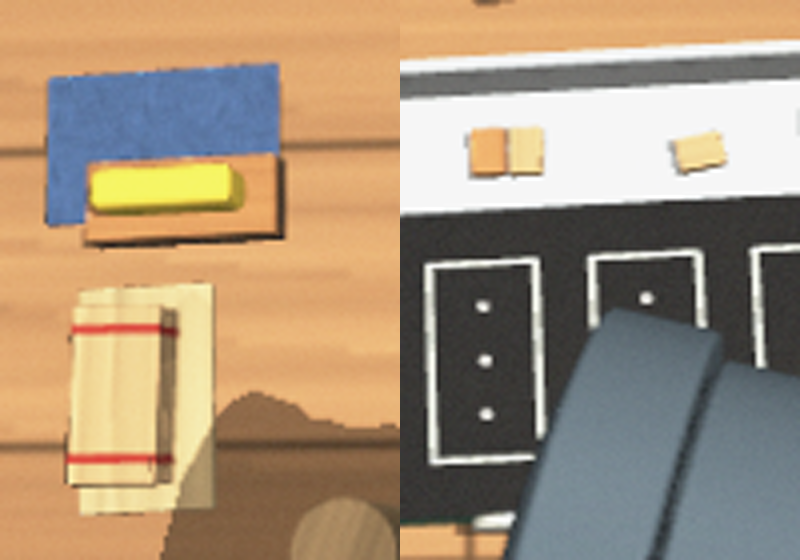

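The picture shows the scraper was knocked to about crop (163,195), half off the mat, so I'll re-park it later. At least three chips lie in the trough, at (490,150), (527,150) and (698,152). Next I'll get the stack height and check the chips numerically.

Run:
```python
from h import *
np.set_printoptions(precision=1,suppress=True)
A=lambda l,x,y,s:np.array(l,float)/s+[x,y]-0.5+0.5/s
for z in(24,42,60):
    print(z,p2w("top",A([(161,395)],110,170,4),z),p2w("top",A([(174,395)],110,170,4),6))
    # stripe far ends at top face: top view (73,328)/(68,457) vs side c6 crop front-top edge; compare stripe lines x
    print(" top stripe L ends",p2w("top",A([(73,328),(163,329),(68,457),(158,460)],110,170,4),z).ravel())
    print(" side stripes",p2w("side",A([(508,198),(694,215),(490,357),(678,378)],200,360,5),z).ravel())
w=p2w("top",A([(88,170),(233,163),(238,207),(92,212)],110,170,4),60);print("rib",w.ravel(),w.mean(0),np.degrees(np.arctan2(*(w[0]-w[1])[::-1])))
im=env.capture("top");h=cv2.cvtColor(im,cv2.COLOR_RGB2HSV)[150:200,232:365];m=cv2.inRange(h,(5,70,120),(25,255,255))
n,_,s,c=cv2.connectedComponentsWithStats(m)
print([(s[i][4],(c[i]+[232,150]).round(0)) for i in range(1,n) if s[i][4]>8])
```

```text
24 [[451.9 303.7]] [[453.5 302.6]]
 top stripe L ends [490.4 356.5 489.1 303.9 417.5 356.5 415.5 304.3]
 side stripes [489.2 293.4 415.2 292.5 488.  358.6 416.2 359. ]
42 [[450.1 297.3]] [[453.5 302.6]]
 top stripe L ends [488.  349.2 486.8 297.4 416.3 349.2 414.4 297.8]
 side stripes [487.9 302.6 415.2 301.8 486.6 366.7 416.2 367. ]
60 [[448.4 290.8]] [[453.5 302.6]]
 top stripe L ends [485.6 341.8 484.4 290.9 415.2 341.8 413.3 291.4]
 side stripes [486.6 311.9 415.2 311.  485.3 374.8 416.1 375.1]
rib [573.7 337.3 575.9 254.9 551.2 251.3 550.  333.9] [562.7 294.3] 91.55105397857086
[(np.int32(245), array([264., 151.])), (np.int32(101), array([340., 172.])), (np.int32(209), array([261., 178.])), (np.int32(90), array([310., 178.]))]
```

All four chips are in the trough: pair (261,178), (310,178) and (340,172). The top-board height triangulates to about 40 mm, so there are two boards and panel_2 is absent, which is allowed since the jar is there. I'll move over the stack.

Run:
```python
from h import *
print(env.get_state()["joint_positions"].round(2))
go([451,323.5,200],np.radians(90.5))
```

```text
[-0.26 -0.06 -0.33  1.31 -0.   -0.28]
shift [-0.2662  1.0346  0.0884] turn [ 0.     -0.0002  0.0043] j6 -0.28
```

```bash
python3 -m inch '[[[-0.03,0.1,0],[0,0,0],-0.7],[[-0.06,0.22,0],[0,0,0],-0.7],[[-0.09,0.35,0],[0,0,0],-0.7],[[-0.12,0.48,0.01],[0,0,0.004],-0.7],[[-0.15,0.61,0.02],[0,0,0.004],-0.7],[[-0.18,0.72,0.04],[0,0,0.004],-0.7],[[-0.21,0.82,0.06],[0,0,0.004],-0.7],[[-0.23,0.9,0.08],[0,0,0.004],-0.7],[[-0.26,0.97,0.088],[0,0,0.004],-0.7],[[-0.266,1.0,0.088],[0,0,0.004],-0.7]]' 60
python3 - <<'E'
from h import *
go([451,323.5,60],np.radians(90.5));go([451,323.5,22],np.radians(90.5))
E
```

```text
t: 24.55
tcp_pos: [450.4, 313.0, 199.4]
orientation: [0.022, -3.14, 0.001]
contact_force: [-0.4, -0.9, -0.3]
grip_width: 72.5
grasp_force: 0.0
shift [-0.0025  0.0266  0.3485] turn [-0.0003 -0.0005  0.0018] j6 0.59
shift [-0.0026  0.0267  0.4435] turn [-0.0003 -0.0005  0.0018] j6 0.59
```

```bash
python3 -m inch '[[[-0.001,0.034,0.05],[0,0,0],-0.7],[[-0.001,0.034,0.15],[0,0,0],-0.7],[[-0.001,0.034,0.25],[0,0,0],-0.7],[[-0.001,0.034,0.33],[0,0,0],-0.7],[[-0.001,0.034,0.38],[0,0,0],-0.7],[[-0.001,0.034,0.41],[0,0,0],-0.7],[[-0.001,0.034,0.43],[0,0,0],-0.7],[[-0.001,0.034,0.43],[0,0,0],-0.7],[[-0.001,0.034,0.43],[0,0,0],-0.7],[[-0.001,0.034,0.43],[0,0,0],-0.7]]' 60
python3 - <<'E'
from h import *
go([451,323.5,22],np.radians(90.5))
E
```

```text
t: 25.8
tcp_pos: [451.6, 325.0, 29.2]
orientation: [-0.02, 3.141, 0.001]
contact_force: [-0.8, 0.4, 0.6]
grip_width: 72.6
grasp_force: 0.0
shift [ 0.0017 -0.0038  0.0181] turn [0.0002 0.0002 0.0013] j6 0.61
```

```bash
python3 -m inch '[[[0.001,-0.002,0.01],[0,0,0],-0.7],[[0.001,-0.002,0.017],[0,0,0],-0.7],[[0.001,-0.002,0.017],[0,0,0],-0.5],[[0.001,-0.002,0.017],[0,0,0],-0.3],[[0.001,-0.002,0.017],[0,0,0],-0.15],[[0.001,-0.002,0.017],[0,0,0],1],[[0.001,-0.002,0.017],[0,0,0],1],[[0.001,-0.002,0.017],[0,0,0],1],[[0.001,-0.002,0.017],[0,0,0],1],[[0.001,-0.002,0.017],[0,0,0],1]]' 60
```

```text
t: 27.05
tcp_pos: [451.0, 324.1, 22.3]
orientation: [-0.02, 3.141, 0.0]
contact_force: [-2.2, -1.3, 6.4]
grip_width: 48.4
grasp_force: 62.5
```

```bash
python3 -m inch '[[[0,0,-0.01],[0,0,0],1],[[0,0,-0.03],[0,0,0],1],[[0,0,-0.07],[0,0,0],1],[[0,0,-0.13],[0,0,0],1],[[0,0,-0.2],[0,0,0],1],[[0,0,-0.27],[0,0,0],1],[[0,0,-0.33],[0,0,0],1],[[0,0,-0.35],[0,0,0],1],[[0,0,-0.35],[0,0,0],1],[[0,0,-0.35],[0,0,0],1]]'
python3 - <<'E'
from h import *
crop("side",(200,310,400,460),4,"pics/c11.png")
for z in(160,43):go([535.2,-28.3,z],np.radians(92));go([532.3,62,z],np.radians(92))
E
```

```text
t: 28.3
tcp_pos: [450.5, 323.7, 161.0]
orientation: [0.02, -3.14, 0.001]
contact_force: [-0.9, -0.1, -0.3]
grip_width: 48.7
grasp_force: 62.0
shift [-0.2003 -0.8826  0.0029] turn [-0.0003 -0.0004 -0.007 ] j6 0.61
shift [-0.196  -0.6568  0.0027] turn [-0.0003 -0.0004 -0.007 ] j6 0.61
shift [-0.2007 -0.8824  0.2954] turn [-0.0003 -0.0004 -0.007 ] j6 0.61
shift [-0.1964 -0.6566  0.2952] turn [-0.0003 -0.0004 -0.007 ] j6 0.61
```

View pics/c11.png

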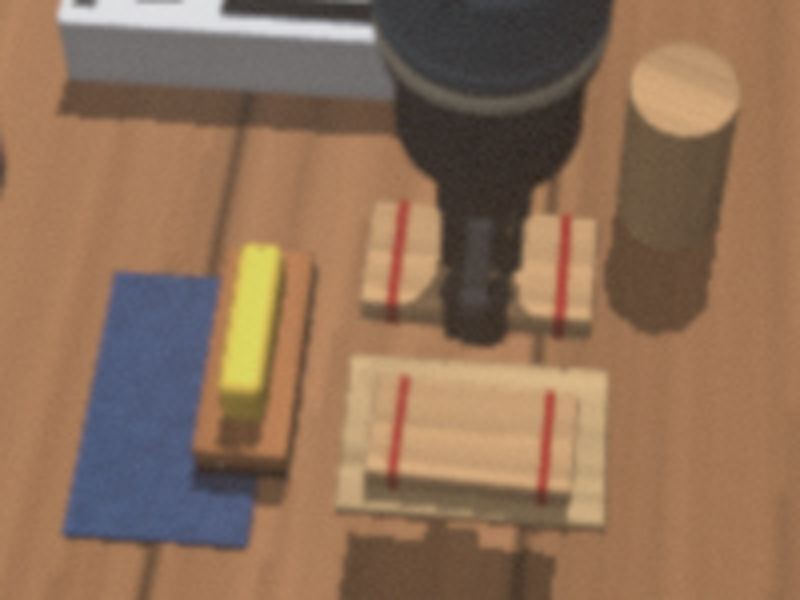

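One board is held and exactly one remains on the pad. I'll carry the first to the middle outline.

```bash
python3 -m inch '[[[-0.02,-0.07,0],[0,0,0],1],[[-0.04,-0.18,0],[0,0,-0.003],1],[[-0.07,-0.3,0],[0,0,-0.007],1],[[-0.1,-0.43,0],[0,0,-0.007],1],[[-0.13,-0.56,0],[0,0,-0.007],1],[[-0.16,-0.69,0],[0,0,-0.007],1],[[-0.18,-0.8,0],[0,0,-0.007],1],[[-0.2,-0.87,0.03],[0,0,-0.007],1],[[-0.2,-0.8825,0.1],[0,0,-0.007],1],[[-0.2,-0.8825,0.18],[0,0,-0.007],1]]'
python3 - <<'E'
from h import *
np.set_printoptions(precision=1,suppress=True)
go([535.2,-28.3,52],np.radians(92));go([535.2,-28.3,43],np.radians(92))
A=lambda l:np.array(l,float)/4+[200,310]-0.375
print(p2w("side",A([(367,497),(570,520)]),6),p2w("side",A([(367,468),(572,493),(397,378),(550,392)]),24))
E
```

```text
t: 29.6
tcp_pos: [535.4, -28.7, 88.6]
orientation: [0.053, -3.141, 0.0]
contact_force: [-0.3, -0.4, -0.8]
grip_width: 48.3
grasp_force: 62.1
shift [0.  0.  0.1] turn [ 0. -0. -0.] j6 -0.09
shift [0.  0.  0.1] turn [ 0. -0. -0.] j6 -0.09
[[500.5 357.4]
 [402.4 358. ]] [[500.9 351.3]
 [402.5 352.9]
 [492.5 304.3]
 [416.9 303.3]]
```

```bash
python3 -m inch '[[[0,0,0.03],[0,0,0],1],[[0,0,0.06],[0,0,0],1],[[0,0,0.085],[0,0,0],1],[[0,0,0.1],[0,0,0],1],[[0,0,0.107],[0,0,0],1],[[0,0,0.112],[0,0,0],1],[[0,0,0.112],[0,0,0],1],[[0,0,0.112],[0,0,0],-0.25],[[0,0,0.112],[0,0,0],-0.4],[[0,0,0.112],[0,0,0],-0.5]]'
python3 -m inch '[[[0,0,0],[0,0,0],-0.5],[[0,0,0],[0,0,0],-0.5],[[0,0,-0.05],[0,0,0],-0.5],[[0,0,-0.15],[0,0,0],-0.5],[[0,0,-0.27],[0,0,0],-0.6],[[0,0.05,-0.32],[0,0,0],-0.7],[[0,0.17,-0.32],[0,0,0],-0.7],[[0.03,0.3,-0.32],[0,0,0.004],-0.7],[[0.06,0.44,-0.32],[0,0,0.008],-0.7],[[0.1,0.55,-0.32],[0,0,0.01],-0.7]]'
python3 - <<'E'
from h import *
for z in(180,30,4.5):go([451.3,325.5,z],np.radians(90.3))
E
```

```text
t: 30.85
tcp_pos: [535.6, -28.0, 45.2]
orientation: [-0.055, 3.141, -0.0]
contact_force: [-0.7, 0.0, -0.1]
grip_width: 63.8
grasp_force: 0.0
t: 32.1
tcp_pos: [487.2, 192.4, 173.1]
orientation: [-0.006, 3.141, 0.0]
contact_force: [0.9, -0.0, -0.2]
grip_width: 72.3
grasp_force: 0.0
shift [ 0.0885  0.333  -0.0173] turn [ 0.0001  0.     -0.0005] j6 0.37
shift [0.0886 0.333  0.3577] turn [ 0.0001  0.     -0.0005] j6 0.37
shift [0.0886 0.3329 0.4215] turn [ 0.0001  0.     -0.0005] j6 0.37
```

```bash
python3 -m inch '[[[0.02,0.1,0],[0,0,0],-0.7],[[0.05,0.22,0],[0,0,0],-0.7],[[0.08,0.31,0.03],[0,0,0],-0.7],[[0.0885,0.333,0.1],[0,0,0],-0.7],[[0.0885,0.333,0.2],[0,0,0],-0.7],[[0.0885,0.333,0.3],[0,0,0],-0.7],[[0.0885,0.333,0.37],[0,0,0],-0.7],[[0.0885,0.333,0.4],[0,0,0],-0.7],[[0.0885,0.333,0.4],[0,0,0],-0.7],[[0.0885,0.333,0.4],[0,0,0],-0.7]]'
python3 - <<'E'
from h import *
go([451.3,325.5,5],np.radians(90.3))
E
```

```text
t: 33.35
tcp_pos: [452.7, 324.1, 14.3]
orientation: [-0.006, 3.14, 0.002]
contact_force: [0.2, -0.1, -0.5]
grip_width: 72.6
grasp_force: 0.0
shift [0.0034 0.0036 0.0232] turn [ 0.0003  0.0004 -0.0005] j6 0.62
```

```bash
python3 -m inch '[[[0.002,0.003,0.01],[0,0,0],-0.7],[[0.002,0.003,0.019],[0,0,0],-0.7],[[0.002,0.003,0.019],[0,0,0],-0.5],[[0.002,0.003,0.019],[0,0,0],-0.3],[[0.002,0.003,0.019],[0,0,0],-0.15],[[0.002,0.003,0.019],[0,0,0],1],[[0.002,0.003,0.019],[0,0,0],1],[[0.002,0.003,0.019],[0,0,0],1],[[0.002,0.003,0.019],[0,0,0],1],[[0.002,0.003,0.019],[0,0,0],1]]' 60
python3 -m inch '[[[0,0,-0.01],[0,0,0],1],[[0,0,-0.03],[0,0,0],1],[[0,0,-0.07],[0,0,0],1],[[0,0,-0.13],[0,0,0],1],[[0,0,-0.2],[0,0,0],1],[[0,0,-0.27],[0,0,0],1],[[0,0,-0.33],[0,0,0],1],[[0,0,-0.38],[0,0,0],1],[[0,0,-0.38],[0,0,0],1],[[0,0,-0.38],[0,0,0],1]]'
python3 - <<'E'
from h import *
for z in(160,90):go([532.3,62,z],np.radians(92))
E
```

```text
t: 34.6
tcp_pos: [451.3, 324.9, 6.0]
orientation: [-0.005, 3.141, 0.001]
contact_force: [-1.4, -1.1, 7.8]
grip_width: 48.6
grasp_force: 62.5
t: 35.85
tcp_pos: [451.0, 324.6, 157.2]
orientation: [0.006, -3.141, 0.0]
contact_force: [0.3, -0.6, -1.2]
grip_width: 48.7
grasp_force: 62.1
shift [-0.201  -0.6573 -0.007 ] turn [-0.0001 -0.0001 -0.01  ] j6 0.62
shift [-0.2011 -0.6573  0.168 ] turn [-0.0001 -0.0001 -0.01  ] j6 0.62
```

```bash
python3 -m inch '[[[-0.02,-0.05,0],[0,0,0],1],[[-0.04,-0.14,0],[0,0,-0.005],1],[[-0.07,-0.25,0],[0,0,-0.01],1],[[-0.11,-0.37,0],[0,0,-0.01],1],[[-0.15,-0.48,0],[0,0,-0.01],1],[[-0.18,-0.58,0],[0,0,-0.01],1],[[-0.2,-0.64,0.02],[0,0,-0.01],1],[[-0.201,-0.657,0.08],[0,0,-0.01],1],[[-0.201,-0.657,0.15],[0,0,-0.01],1],[[-0.201,-0.657,0.17],[0,0,-0.01],1]]'
python3 - <<'E'
from h import *
go([532.3,62,45.3],np.radians(92))
E
```

```text
t: 37.1
tcp_pos: [530.9, 62.0, 87.4]
orientation: [0.055, -3.137, 0.001]
contact_force: [-0.2, 0.1, -1.0]
grip_width: 48.6
grasp_force: 62.1
shift [-3.800e-03 -1.000e-04  1.053e-01] turn [-0.0001 -0.0012 -0.    ] j6 0.08
```

```bash
python3 -m inch '[[[-0.002,0,0.03],[0,0,0],1],[[-0.002,0,0.06],[0,0,0],1],[[-0.002,0,0.08],[0,0,0],1],[[-0.002,0,0.095],[0,0,0],1],[[-0.002,0,0.102],[0,0,0],1],[[-0.002,0,0.105],[0,0,0],1],[[-0.002,0,0.105],[0,0,0],1],[[-0.002,0,0.105],[0,0,0],-0.25],[[-0.002,0,0.105],[0,0,0],-0.4],[[-0.002,0,0.105],[0,0,0],-0.5]]'
python3 -m inch '[[[0,0,0],[0,0,0],-0.5],[[0,0,0],[0,0,0],-0.5],[[0,0,-0.05],[0,0,0],-0.5],[[0,0,-0.15],[0,0,0],-0.5],[[0,0,-0.27],[0,0,0],-0.6],[[0,0,-0.42],[0,0,0],-1],[[0,0,-0.45],[0,0,0],-1],[[0.1,0,-0.45],[0,0,0],-1],[[0.2,-0.05,-0.45],[0,0,0],-1],[[0.35,-0.2,-0.45],[0,0,0],-1]]'
python3 - <<'E'
from h import *
print(env.get_state()["joint_positions"].round(2))
go([562,294,225],PY)
E
```

```text
t: 38.35
tcp_pos: [533.3, 62.3, 47.6]
orientation: [-0.055, 3.141, 0.0]
contact_force: [-0.8, -0.1, -0.4]
grip_width: 64.1
grasp_force: 0.0
t: 39.6
tcp_pos: [410.0, -6.1, 226.6]
orientation: [0.059, -3.14, -0.0]
contact_force: [0.8, -1.3, 0.8]
grip_width: 85.4
grasp_force: 0.0
[-0.01  0.03 -0.26  1.29  0.   -0.05]
shift [-0.4077  0.7355  0.0036] turn [ 2.000e-04 -2.000e-04 -4.992e-01] j6 -0.05
```

```bash
python3 -m inch '[[[0.04,-0.06,0],[0,0,0.05],-1],[[0.08,-0.12,0],[0,0,0.1],-1],[[0.12,-0.18,0],[0,0,0.15],-1],[[0.16,-0.24,0],[0,0,0.2],-1],[[0.2,-0.31,0],[0,0,0.25],-1],[[0.2,-0.38,0],[0,0,0.305],-1],[[0.2,-0.45,0],[0,0,0.36],-1],[[0.2,-0.5,0],[0,0,0.415],-1],[[0.2,-0.5,0],[0,0,0.47],-1],[[0.2,-0.5,0],[0,0,0.501],-1]]'
python3 - <<'E'
from h import *
a=env.capture("top")[:,:,::-1]
c=cv2.resize(a[170:250,110:210],None,fx=4,fy=4,interpolation=2);d=cv2.resize(a[170:280,225:325],None,fx=4,fy=4,interpolation=2)
cv2.imwrite("pics/c12.png",np.hstack([np.vstack([c,np.zeros((120,400,3),np.uint8)]),d]))
E
```

```text
t: 40.85
tcp_pos: [338.1, -209.0, 226.7]
orientation: [-2.191, -2.25, 0.0]
contact_force: [0.6, 1.2, 0.5]
grip_width: 85.2
grasp_force: 0.0
```

View pics/c12.png

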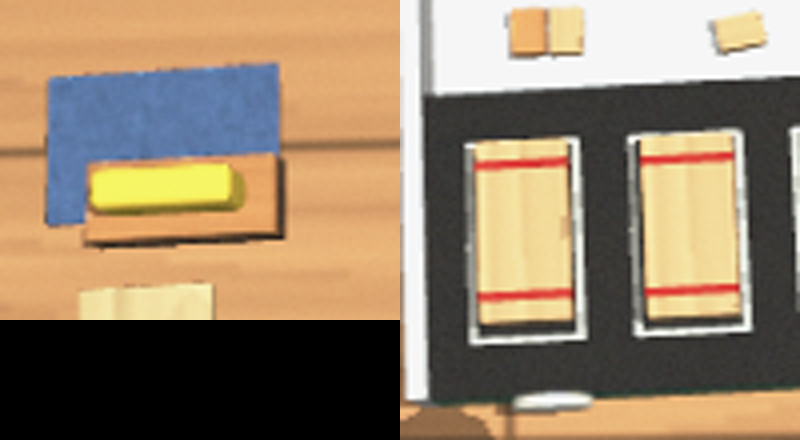

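Both boards lie inside their outlines, and the scraper is still half off the mat. I'll quantify.

Run:
```python
from h import *
A=lambda l:np.array(l,float)/4+[225,170]-0.375
for l in([(74,141),(170,138),(175,318),(80,323)],[(240,138),(335,134),(341,314),(246,320)]):
    w=p2w("top",A(l),63);print(w.mean(0).round(1),np.degrees(np.arctan2(*(w[1]-w[2])[::-1])).round(1))
w=p2w("top",np.array([(86,162),(279,155),(281,236),(84,243)])/4+[110,170]-.375,[27,27,27,24]);print(w.mean(0).round(1))
go([563,294,225],np.radians(1.8))
```

```text
[535.   59.7] 1.7
[535.5 -29.8] 1.2
[563.1 295. ]
shift [1.2438 0.591  0.0045] turn [-0.0003 -0.0002 -0.0027] j6 0.99
```

```bash
python3 -m inch '[[[0.1,0.05,0],[0,0,0],-1],[[0.2,0.1,0],[0,0,0],-1],[[0.3,0.15,0],[0,0,0],-1],[[0.4,0.2,0],[0,0,0],-1],[[0.5,0.25,0],[0,0,0],-1],[[0.6,0.3,0],[0,0,0],-1],[[0.7,0.35,0],[0,0,0],-1],[[0.8,0.4,0],[0,0,0],-1],[[0.9,0.45,0],[0,0,0],-1],[[1,0.5,0],[0,0,-0.0027],-1]]'
python3 -m inch '[[[0.1,0.04,0],[0,0,0],-1],[[0.2,0.08,0],[0,0,0],-1],[[0.2438,0.091,0.02],[0,0,0],-1],[[0.2438,0.091,0.1],[0,0,0],-1],[[0.2438,0.091,0.2],[0,0,0],-1],[[0.2438,0.091,0.3],[0,0,0],-1],[[0.2438,0.091,0.38],[0,0,0],-1],[[0.2438,0.091,0.42],[0,0,0],-1],[[0.2438,0.091,0.42],[0,0,0],-1],[[0.2438,0.091,0.42],[0,0,0],-1]]'
python3 - <<'E'
from h import *
go([563,294.5,36],np.radians(1.8))
E
```

```text
t: 42.15
tcp_pos: [525.8, 198.8, 226.8]
orientation: [-2.173, -2.268, 0.001]
contact_force: [0.6, -0.2, 0.8]
grip_width: 85.5
grasp_force: 0.0
t: 43.4
tcp_pos: [558.7, 296.5, 60.8]
orientation: [2.176, 2.265, 0.003]
contact_force: [0.4, 1.0, 0.1]
grip_width: 85.5
grasp_force: 0.0
shift [-0.0054  0.0103  0.0619] turn [ 0.0005 -0.0002  0.0029] j6 2.02
```

```bash
python3 -m inch '[[[-0.005,0.0103,0.02],[0,0,0.003],-1],[[-0.005,0.0103,0.045],[0,0,0.003],-1],[[-0.005,0.0103,0.061],[0,0,0.003],-0.5],[[-0.005,0.0103,0.061],[0,0,0.003],0],[[-0.005,0.0103,0.061],[0,0,0.003],0.3],[[-0.005,0.0103,0.061],[0,0,0.003],1],[[-0.005,0.0103,0.061],[0,0,0.003],1],[[-0.005,0.0103,0.061],[0,0,0.003],1],[[-0.005,0.0103,0.061],[0,0,0.003],1],[[-0.005,0.0103,0.061],[0,0,0.003],1]]' 60
python3 - <<'E'
from h import *
for z in(36,51):go([600.5,317.5,z],PY)
E
```

```text
t: 44.65
tcp_pos: [562.5, 294.5, 35.5]
orientation: [2.187, 2.255, 0.001]
contact_force: [-0.7, -0.5, 5.8]
grip_width: 21.2
grasp_force: 59.5
shift [ 0.0544  0.0967 -0.0011] turn [ 0.0002 -0.0001 -0.0013] j6 2.02
shift [ 0.0544  0.0967 -0.0386] turn [ 0.0002 -0.0001 -0.0013] j6 2.02
```

```bash
python3 -m inch '[[[0,0,-0.02],[0,0,0],1],[[0,0,-0.045],[0,0,0],1],[[0.02,0.03,-0.045],[0,0,-0.001],1],[[0.04,0.07,-0.045],[0,0,-0.001],1],[[0.0544,0.0967,-0.045],[0,0,-0.001],1],[[0.0544,0.0967,-0.045],[0,0,-0.001],1],[[0.0544,0.0967,-0.03],[0,0,-0.001],1],[[0.0544,0.0967,-0.015],[0,0,-0.001],1],[[0.0544,0.0967,-0.005],[0,0,-0.001],1],[[0.0544,0.0967,-0.001],[0,0,-0.001],1]]'
python3 -m inch '[[[0,0,0],[0,0,0],1],[[0,0,0],[0,0,0],0.4],[[0,0,0],[0,0,0],0],[[0,0,0],[0,0,0],-0.5],[[0,0,0],[0,0,0],-1],[[0,0,0],[0,0,0],-1],[[0,0,0],[0,0,0],-1],[[0,0,-0.1],[0,0,0],-1],[[0,0,-0.25],[0,0,0],-1],[[0,0,-0.4],[0,0,0],-1]]'
python3 - <<'E'
from h import *
s=env.get_state();print(s["joint_positions"].round(2))
# closed lever: earlier crop4 of top (380,140): sleeve tip (68,240), root (236,265), knob (290,275)
v=np.array([(468-400,240),(636-400,265),(690-400,275)])/4+[380,140]-.375
w=p2w("top",v,[98,98,95]);print(w, np.degrees(np.arctan2(*(w[0]-w[1])[::-1])))
E
```

```text
t: 45.9
tcp_pos: [600.0, 317.1, 35.6]
orientation: [2.183, 2.259, -0.001]
contact_force: [-4.9, -5.2, 15.2]
grip_width: 20.7
grasp_force: 61.4
t: 47.15
tcp_pos: [599.9, 317.1, 197.3]
orientation: [-2.183, -2.259, 0.0]
contact_force: [-0.1, 0.5, 0.6]
grip_width: 85.4
grasp_force: 0.0
[ 0.49  0.61  0.48  1.43 -0.    2.02]
[[ 582.38851447 -240.12715042]
 [ 567.87623809 -328.22203259]
 [ 562.82176821 -357.47658481]] 80.64541805449072
```

```bash
python3 -m inch '[[[-0.08,0,-0.04],[0,0,0],-1],[[-0.18,0,-0.06],[0,0,0],-1],[[-0.28,0,-0.06],[0,0,0],-1],[[-0.38,0,-0.06],[0,0,0],0.3],[[-0.48,0,-0.06],[0,0,0],0.3],[[-0.58,0,-0.06],[0,0,0],0.3],[[-0.68,0,-0.06],[0,0,0],0.3],[[-0.78,0,-0.06],[0,0,0],0.3],[[-0.88,0,-0.06],[0,0,0],0.3],[[-0.98,0,-0.06],[0,0,0],0.3]]' 20
python3 - <<'E'
from h import *
for z in(200,74):go([576.9,-273.6,z],np.radians(-9.4))
h=cv2.cvtColor(env.capture("top"),cv2.COLOR_RGB2HSV)[150:250,95:220]
m=cv2.inRange(h,(26,170,190),(34,255,255));p=np.argwhere(m)[:,::-1]+[95,150]
if len(p)>30:print("rib",p2w("top",p,62.).mean(0))
else:print("rib hidden",len(p))
E
```

```text
t: 48.4
tcp_pos: [613.5, -75.7, 219.6]
orientation: [2.183, 2.259, 0.0]
contact_force: [-0.2, 0.5, -0.3]
grip_width: 29.5
grasp_force: 0.0
shift [-0.4912 -0.1083  0.0489] turn [ 0.0001 -0.      0.0631] j6 1.41
shift [-0.4912 -0.1084  0.3639] turn [ 0.0001 -0.      0.0631] j6 1.41
rib hidden 6
```

```bash
python3 -m inch '[[[-0.1,-0.02,0],[0,0,0.02],0.3],[[-0.22,-0.05,0],[0,0,0.04],0.3],[[-0.34,-0.08,0],[0,0,0.063],0.3],[[-0.44,-0.1,0.01],[0,0,0.063],0.3],[[-0.49,-0.108,0.05],[0,0,0.063],0.3],[[-0.491,-0.108,0.12],[0,0,0.063],0.3],[[-0.491,-0.108,0.2],[0,0,0.063],0.3],[[-0.491,-0.108,0.28],[0,0,0.063],0.3],[[-0.491,-0.108,0.34],[0,0,0.063],0.3],[[-0.491,-0.108,0.36],[0,0,0.063],0.3]]'
python3 - <<'E'
from h import *
ax=np.array([563,-357.5]);s=env.get_state();T=R.from_rotvec(s["orientation"]);print(s["joint_positions"].round(2))
for i in range(1,11):
    a=np.radians(80.6+9.2*i);p=ax+85*np.array([np.cos(a),np.sin(a)])
    d=T.inv().apply([*p,74]-s["tcp_pos"])/400;print(i,d.round(3),round(-9.2*i/180,3))
h=cv2.cvtColor(env.capture("top"),cv2.COLOR_RGB2HSV)[150:250,95:220]
m=cv2.inRange(h,(22,150,170),(36,255,255));p=np.argwhere(m)[:,::-1]+[95,150]
if len(p)>30:print("rib",p2w("top",p,62.).mean(0))
E
```

```text
t: 49.7
tcp_pos: [576.2, -271.2, 73.5]
orientation: [-2.393, -2.031, 0.002]
contact_force: [0.4, 0.0, 0.3]
grip_width: 30.0
grasp_force: 0.0
[-0.44  0.56  0.08  1.09  0.    1.29]
1 [-0.009 -0.031 -0.001] -0.051
2 [-0.017 -0.064 -0.001] -0.102
3 [-0.03  -0.096 -0.001] -0.153
4 [-0.048 -0.125 -0.001] -0.204
5 [-0.071 -0.15  -0.001] -0.256
6 [-0.097 -0.172 -0.001] -0.307
7 [-0.126 -0.189 -0.001] -0.358
8 [-0.158 -0.201 -0.001] -0.409
9 [-0.192 -0.208 -0.001] -0.46
10 [-0.226 -0.21  -0.001] -0.511
rib [595.21853366 308.82536306]
```

```bash
python3 -m inch '[[[-0.005,-0.031,0],[0,0,-0.051],0.3],[[-0.015,-0.064,0],[0,0,-0.102],0.3],[[-0.03,-0.096,0],[0,0,-0.153],0.3],[[-0.048,-0.125,0],[0,0,-0.204],0.3],[[-0.071,-0.15,0],[0,0,-0.256],0.3],[[-0.097,-0.172,0],[0,0,-0.307],0.3],[[-0.126,-0.189,0],[0,0,-0.358],0.3],[[-0.158,-0.201,0],[0,0,-0.409],0.3],[[-0.192,-0.208,0],[0,0,-0.46],0.3],[[-0.226,-0.21,0],[0,0,-0.511],0.3]]'
```

```text
t: 51.0
tcp_pos: [480.0, -347.9, 76.6]
orientation: [0.194, 3.134, -0.0]
contact_force: [7.2, 13.6, 2.5]
grip_width: 30.0
grasp_force: 9.9
```

```bash
python3 -m inch '[[[0,0.001,0],[0,0,-0.003],0.3],[[0,0.002,0],[0,0,-0.003],0.3],[[0,0.003,0],[0,0,-0.003],0.3],[[0,0.003,0],[0,0,-0.003],0.3],[[0,0.003,0],[0,0,-0.003],0.3],[[0,0,0],[0,0,0],0.3],[[0,-0.002,0],[0,0,-0.003],0.3],[[0,-0.004,0],[0,0,-0.005],0.3],[[0,-0.005,0],[0,0,-0.006],0.3],[[0,-0.005,0],[0,0,-0.006],0.3]]'
```

```text
t: 52.25
tcp_pos: [479.7, -347.5, 75.4]
orientation: [0.172, 3.136, 0.007]
contact_force: [3.3, 17.4, 5.3]
grip_width: 30.3
grasp_force: 8.6
```

```bash
python3 -m inch '[[[0,0.01,0],[0,0,0],0.3],[[0,0.022,0],[0,0,0],0.3],[[0,0.022,0],[0,0,0],0.3],[[0,0.022,-0.03],[0,0,0],0.3],[[0,0.022,-0.1],[0,0,0],0.3],[[0,0.022,-0.2],[0,0,0],0.3],[[0,0.022,-0.3],[0,0,0],0.3],[[0,0.022,-0.4],[0,0,0],0.3],[[0,0.022,-0.45],[0,0,0],0.3],[[0,0.022,-0.45],[0,0,0],0.3]]'
python3 - <<'E'
from h import *
print(env.get_state()["joint_positions"].round(2))
go([330,-100,250])
E
```

```text
t: 53.5
tcp_pos: [480.7, -341.6, 257.6]
orientation: [0.174, 3.134, -0.003]
contact_force: [0.5, -0.2, -0.8]
grip_width: 29.8
grasp_force: 0.0
[-0.62  0.4   0.29  1.46 -0.   -0.51]
shift [0.4413 0.5586 0.0167] turn [0 0 0] j6 -0.51
```

```bash
python3 -m inch '[[[0.05,0.07,0],[0,0,0],0.3],[[0.12,0.15,0],[0,0,0],0.3],[[0.19,0.23,0],[0,0,0],0.3],[[0.26,0.32,0],[0,0,0],0.3],[[0.33,0.41,0],[0,0,0],0.3],[[0.39,0.5,0],[0,0,0],0.3],[[0.43,0.58,0],[0,0,0],0.3],[[0.44,0.66,0],[0,0,0],0.3],[[0.44,0.73,0],[0,0,0],0.3],[[0.44,0.75,0],[0,0,0],0.3]]'
python3 - <<'E'
from h import *
im=env.capture("top");hsv=cv2.cvtColor(im,cv2.COLOR_RGB2HSV)
h=hsv[150:290,380:485]
m=cv2.inRange(h,(0,170,120),(5,255,255))|cv2.inRange(h,(174,170,120),(180,255,255))
n,_,st,c=cv2.connectedComponentsWithStats(m);print("red",[tuple(s)+tuple((c[i]+[380,150]).round(1)) for i,s in enumerate(st) if i and s[4]>30])
p=np.argwhere(m)[:,::-1]+[380,150];w=p2w("top",p,98.);u=np.linalg.svd(w-w.mean(0))[2][0];print("lever dir",np.degrees(np.arctan2(u[1],u[0])),"ctr",w.mean(0))
h=hsv[150:250,95:220];m=cv2.inRange(h,(26,170,190),(34,255,255));p=(np.argwhere(m)[:,::-1]+[95,150]).astype(float)
if len(p)>30:print("rib",len(p),cv2.minAreaRect(p2w("top",p,62.).astype(np.float32)))
h=hsv[150:200,232:365];m=cv2.inRange(h,(5,70,120),(25,255,255))
n,_,s,c=cv2.connectedComponentsWithStats(m);print("chips",[(s[i][4],(c[i]+[232,150]).round(0)) for i in range(1,n) if s[i][4]>30])
cv2.imwrite("pics/end.png",im[:,:,::-1]);cv2.imwrite("pics/end_side.png",env.capture("side")[:,:,::-1])
s=env.get_state();print(s["tcp_pos"],s["qd"].round(3))
E
```

```text
t: 54.75
tcp_pos: [338.0, -22.3, 255.0]
orientation: [-0.171, -3.136, -0.0]
contact_force: [0.3, 0.0, 1.1]
grip_width: 29.8
grasp_force: 0.0
red [(np.int32(62), np.int32(73), np.int32(13), np.int32(42), np.int32(307), np.float64(447.7), np.float64(243.1))]
lever dir 175.15111756091568 ctr [ 489.47115957 -342.71996956]
chips [(np.int32(247), array([264., 151.])), (np.int32(98), array([340., 171.])), (np.int32(208), array([261., 177.])), (np.int32(94), array([310., 178.]))]
[338.16127496 -23.09329046 255.1308719 ] [-0.033  0.002  0.006  0.002 -0.006 -0.025]
```

```bash
python3 - <<'E'
from h import *
im=cv2.imread("pics/end_side.png");h=cv2.cvtColor(im,cv2.COLOR_BGR2HSV)[350:460,190:300]
m=cv2.inRange(h,(22,120,70),(36,255,255));n,l,s,c=cv2.connectedComponentsWithStats(m);i=1+s[1:,4].argmax()
p=(np.argwhere(l==i)[:,::-1]+[190,350]).astype(float);print(s[i],cv2.minAreaRect(p2w("side",p,55.).astype(np.float32)))
E
python3 -m inch '[[[0,-0.05,0],[0,0,0],0.3],[[0,-0.12,0],[0,0,0],0.3],[[0,-0.2,0],[0,0,0],0.3],[[0,-0.3,0],[0,0,0],0.3],[[0,-0.4,0],[0,0,0],0.3],[[0,-0.48,0],[0,0,0],0.3],[[0,-0.5,0],[0,0,0],0.3],[[0,-0.5,0],[0,0,0],0.3],[[0,-0.5,0],[0,0,0],0.3],[[0,-0.5,0],[0,0,0],0.3]]'
python3 - <<'E'
from h import *
hsv=cv2.cvtColor(env.capture("top"),cv2.COLOR_RGB2HSV)
h=hsv[150:250,95:220];m=cv2.inRange(h,(26,170,190),(34,255,255));p=(np.argwhere(m)[:,::-1]+[95,150]).astype(float)
print("rib",len(p),len(p)>30 and cv2.minAreaRect(p2w("top",p,62.).astype(np.float32)))
E
```

```text
[ 45  30  16  44 427] ((598.8002319335938, 324.4475402832031), (21.351608276367188, 88.56288146972656), 2.2072956562042236)
t: 56.1
tcp_pos: [316.4, -221.5, 255.5]
orientation: [0.172, 3.137, -0.0]
contact_force: [0.3, 0.2, 0.4]
grip_width: 29.7
grasp_force: 0.0
rib 11 False
```

The scraper is at about (599, 320) on its mat, the lever is in line with the pipe, the boards are placed and the chips are in the trough, so I'll hand the job in.

```bash
python3 -c "
from plant import env
print(env.close_job())"
```

```text
the job is handed in; nothing more can be done
None
```

I handed the job in at about 56 s, with no verdict returned: four chips are in the trough, both boards (panel_2 was absent) are on their outlines, the scraper is back on its mat after being knocked aside once, and the valve is open again.

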